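Set the transfer bench in order

ROBOT

A 6-joint arm with a two-finger parallel gripper is mounted at the origin on a cart in front of the work surface, level with it; the furniture and walls round the work are solid. World frame = base frame: x ahead of the robot, y to its left, z up, the work surface at z = 0. Lengths are in m, angles in rad, forces in N, time in s.
With the tool pointing down it reaches from about 0.225 to 0.875 m from the base axis. Payload 3.4 kg.
Tool frame: the origin (TCP) lies at the very end of the fingers, on their centre line; the grasp point (between the pads) lies 19 mm behind it (grip_depth is the distance from the TCP to the grasp point, in m); x points along the fingers, z is the direction in which the jaws open and shut, and the axes are right-handed (so a half turn about x gives the same grasp; the last joint's range is limited). The gripper opens to 85 mm and grips with 20 to 120 N. Pads are 22 mm wide; open, the fingers measure 114 mm over their backs; the gripper's body (76 mm by 85 mm) begins 54 mm behind the grasp point. The pads swing forward as they close: fully open they stand 13 mm farther back than shut.
Start: joints at [-1.386, 0.276, 1.505, -0, 1.361, -0.121], TCP at [0.173, -0.548, 0.231] pointing down, gripper open.
Joint ranges: [-2.89, 2.89], [-0.75, 2.08], [0.22, 2.7], [-1.18, 4.32], [0.11, 2.71], [-2.7, 2.7]. Speed limits (rad/s): [2.57, 2.57, 3.14, 3.14, 3.14, 3.14].

INTERFACE

Orientations are given as a unit quaternion [w, x, y, z].
In Python, from rig import get_state, get_image, sign_off, grip_depth gives the robot as it stands. The module is installed in compiled form; this text tells all that it offers.
- The arm moves only by the tool arm_command, never from a script. Its argument "series" is a list of rows, each an object with "dp": the shift along the tool's x, y, z scaled (see below), a list of three; "angular": the turn, a rotation vector about the tool's x, y, z scaled (see below), a list of three; "gripper": the finger opening in mm, from 0 to 85.4. A call has exactly 8 rows; each row shifts and turns the pose as measured when the row begins, along the tool's axes as they then stand; what a row does not reach is not made up. The controller multiplies each number of a shift by 0.12 m and each number of a turn by 90 degrees. A row lasts 1/8 s, in which the tool goes at most 62.5 mm and 10.7 degrees, less where a joint would pass 70% of its speed; a pose out of reach is approached as far as the arm can. A call with a number of a shift or a turn outside -1 to 1 is refused whole. A call with a gripper value outside its range is refused whole. The fingers move at their own pace and stop on an object; "grip_force" is the grip in N (left out, the last holds). Time passes only in rows, so rows that do not move let the fingers close, or fill a call up. It gives the time, the measured TCP pose, the force and the opening at its end, in the units of the state.
- get_state(): the state, without advancing time (a new reading comes with each control period).
- get_image(name): name is "side" or "top" or "wrist"; returns a dict with "image" (384x512x3 uint8, blue, green, red), "depth" (384x512 float32, m along the optical axis (not along the pixel's ray), 0 where there is no reading), "mtx" (3x3 intrinsics, pixels), "k1" (the pictures are not rectified: a ray, as slopes to the right and down, at radius r is drawn at 1 + k1 r^2 times it, then the intrinsics apply), "view" (4x4, takes a point from world to camera coordinates); the wrist camera has in their place "mount" (4x4, takes a point from camera to tool coordinates, whose origin is the TCP and whose axes are the tool frame's). Camera axes: x right, y up, looking along -z (the intrinsics and any distortion apply to the point x, -y, -z); pixel columns grow to the right and rows downward; lengths in m; the calibration is good to about 2 mm. A picture is of the moment at which its call begins: read the wrist's pose just before it.
- sign_off(): hands the job in, once; it reports no verdict.
The state is a dict: "clock": time; "qpos": joint angles; "qd": joint speeds; "effort": joint torques, N m; "position": TCP position; "ee_rot": TCP orientation; "contact_force": force on the tool from outside, world axes, zero at the start; "moment": the same for the moment, N m; "width": finger opening in m.
Only numpy, scipy, OpenCV 4.12 (cv2) and the standard library are available. Lean on these libraries where they do the work, as an engineer would, in place of code of your own. Each camera call takes 0.05 s, during which the arm holds its last target. There are 200 camera calls.

TASK

Put the transfer things lying about at the front of the clean bench back where each kind belongs: the stoppered spirit flask standing in the cork ring, the two capped vials standing upright in the white rack, one in each bay, and the steel forceps lying flat inside the steel instrument tray. Keep the flask upright all the while, and leave the felt marker where it lies.

Things in the scene. Friction and masses are not known exactly. Their poses are not given: they have to be found in the camera images.
- flask_mid (a point): Loose stoppered glass spirit flask, upright, 110 mm tall, 0.19 kg (not the one at the very back): bulb 72 mm wide 24 mm above its flat 54 mm foot, narrowing to 28 mm at 96 mm; cork stopper 26 mm wide, straight from 96 to 110 mm: grip it there from above, fingertips about 97 mm over the foot, clear of the glass. The point: on its axis, half-way up, 55 mm above the foot; z up.
- vial_white_mid (a point): The loose clear glass vial with a white screw cap, 24 mm in diameter, 52 mm tall (cap 20 mm wide, from 39 mm up), about 22 g. (Other vials at the very back of the bench are not meant.) Stands upright; to be gripped round its upper half. The point is at its centre, 26 mm above its foot; z points up.
- vial_black_mid (a point): The loose glass vial with a black screw cap and cream-coloured filling, same size as the other: 24 mm in diameter, 52 mm tall, about 22 g. Stands upright; to be gripped round its upper half. The point is at its centre, 26 mm above its foot; z points up.
- forceps_mid (a point): The loose steel forceps, 153 mm long, 15 mm wide, 10 mm thick, about 28 g, lying flat on the bench. The point is at its middle, 5 mm above its underside; x runs along its length (z up).
- flask_ring: Cork ring with a closed base, the place of the flask; fixed to the bench, 90 mm in outer diameter, 13 mm high; the well inside is 82 mm wide and its floor is 5 mm above the bench. Origin: centre of the underside, on the bench.
- vial_rack: White plastic vial rack, fixed, 88 mm along its x (100 over the end lips), 46 mm along y, 28 mm high, two open bays in a row along x: bay centres at x = -21 and +21 mm, y = 0; each bay 38 mm square inside, floor 4 mm above the bench. A vial in a bay stands 28 mm above the walls. Origin: centre of the underside, on the bench; x along the row, z up.
- instrument_tray: Shallow pressed steel instrument tray, fixed to the bench, 172 mm long (along its x), 54 mm wide (y), 10 mm high, walls and floor 2 mm thick, so 168 mm by 50 mm inside. Origin: centre of the underside, on the bench; z up.
- marker: Bystander, loose: blue and white felt marker, 132 mm long, 13 mm wide, 14 mm high, lying beside the glass side wall of the bench. Two such upright walls, 0.65 m high, run along x at y = -0.025 m (this bench) and y = +0.125 m (the next bench), both from x = 0.48 m on: swing the arm past in front of them, drawn in. Origin: centre of the underside; x along its length.
Not all that is in view belongs to the job. Leave any green look-alike of the part that bears vial_white_mid alone.

How it is judged:
At the end, for the whole second after the job is handed in: Flask upright (7 deg) in the ring, within 9 mm of its centre; a vial upright (11 deg) on the floor of each rack bay, within 10 mm of its centre; forceps flat in the tray, its middle within 16 x 22 mm of the centre; marker within 30 mm of its start; all released, at rest (horizontal distance between flask_mid and flask_ring below 0.009 m and height (world z) of flask_mid below 0.063 m and angle between flask_mid's own z axis and vertical below 0.12 rad and (((x of vial_white_mid in the frame of vial_rack between -0.031 and -0.011 m and y of vial_white_mid in the frame of vial_rack between -0.01 and 0.01 m and z of vial_white_mid in the frame of vial_rack between 0.026 and 0.034 m) and (x of vial_black_mid in the frame of vial_rack between 0.011 and 0.031 m and y of vial_black_mid in the frame of vial_rack between -0.01 and 0.01 m and z of vial_black_mid in the frame of vial_rack between 0.026 and 0.034 m)) or ((x of vial_white_mid in the frame of vial_rack between 0.011 and 0.031 m and y of vial_white_mid in the frame of vial_rack between -0.01 and 0.01 m and z of vial_white_mid in the frame of vial_rack between 0.026 and 0.034 m) and (x of vial_black_mid in the frame of vial_rack between -0.031 and -0.011 m and y of vial_black_mid in the frame of vial_rack between -0.01 and 0.01 m and z of vial_black_mid in the frame of vial_rack between 0.026 and 0.034 m))) and angle between each of vial_white_mid, vial_black_mid's own z axis and vertical below 0.2 rad and x of forceps_mid in the frame of instrument_tray between -0.016 and 0.016 m and y of forceps_mid in the frame of instrument_tray between -0.022 and 0.022 m and z of forceps_mid in the frame of instrument_tray between 0.004 and 0.013 m and angle between forceps_mid's own x axis and vertical between 1.45 and 1.69 rad and distance of marker from where it was at the start of the episode below 0.03 m and linear speed of each of flask, vial_white, vial_black, forceps below 0.02 m/s and angular speed of each of flask, vial_white, vial_black, forceps below 0.3 rad/s); the robot touches nothing.
It fails at once if the flask is tipped by more than 30 degrees (angle between flask_mid's own z axis and vertical above 0.52 rad).
It also fails if it takes over 120 s, if anything falls off the work surface, if the arm or the gripper's body presses on something with over 40 N, if the wrist force passes 120 N, or if a joint passes its speed limit or range.

## Working session

There is one attempt and no reset: what is moved stays moved. The work goes in short steps, Python scripts to look and compute and a tool call to move; the robot and the scene stay as the last step left them, time stands still between calls to the robot, and variables do not carry over. Pictures are saved under pics/ and viewed, about 12 in all and at most 16, crops included, and the job is handed in when it is done.

Besides the shell and the picture viewer there is one more tool, called in YAML: its name, and indented under it one key for each argument. arm_command: Moves the arm, as the interface text tells. Its arguments: {"type":"object","properties":{"series":{"type":"array","items":{"type":"object","properties":{"dp":{"type":"array","items":{"type":"number"}},"angular":{"type":"array","items":{"type":"number"}},"gripper":{"type":"number"}}}},"grip_force":{"type":"number"}},"required":["series"]}

```bash
mkdir -p pics
cat > h.py <<'E'
import numpy as np, cv2
from rig import get_state, get_image, sign_off, grip_depth
from scipy.spatial.transform import Rotation as R
def rot(q): return R.from_quat([q[1],q[2],q[3],q[0]])
def cam2world(im, st=None):
    if 'view' in im: return np.linalg.inv(im['view'])
    T=np.eye(4); T[:3,:3]=rot(st['ee_rot']).as_matrix(); T[:3,3]=st['position']
    return T@im['mount']
def rays(im):
    h,w=im['depth'].shape
    u,v=np.meshgrid(np.arange(w),np.arange(h))
    p=np.stack([u,v],-1).reshape(-1,1,2).astype(np.float64)
    return cv2.undistortPoints(p,im['mtx'],np.array([im['k1'],0,0,0.])).reshape(h,w,2)
def cloud(im,st=None):
    r=rays(im); d=im['depth']
    P=np.stack([r[...,0]*d,-r[...,1]*d,-d,np.ones_like(d)],-1)
    X=P@cam2world(im,st).T; X=X[...,:3]; X[d<=0]=np.nan
    return X
def shot(name):
    st=get_state(); im=get_image(name); return im,st,cloud(im,st)
def onplane(im,st,u,v,z):
    r=rays(im)[int(v),int(u)]; T=cam2world(im,st); d=T[:3,:3]@np.array([r[0],-r[1],-1]); o=T[:3,3]
    return o+d*(z-o[2])/d[2]
E
python3 - <<'E'
from h import *
s=get_state(); print(s, grip_depth)
for n in ['side','top']:
    im,st,X=shot(n); cv2.imwrite(f'pics/{n}0.png',cv2.resize(im['image'],(800,600)))
    np.savez(f'{n}0.npz',img=im['image'],X=X); print(n,im['mtx'],im['k1'],cam2world(im)[:3,3])
E
```

```text
{'clock': 0.0, 'qpos': array([-1.38599672e+00,  2.76619878e-01,  1.50617605e+00, -3.60803315e-06,
        1.36069321e+00, -1.20998131e-01]), 'qd': array([ 0.00049959,  0.00245065,  0.00078351,  0.00027064,  0.0009604 ,
       -0.0016379 ]), 'effort': array([-3.16898866e-05, -4.16776872e+01, -2.45804805e+01, -1.02830209e-04,
        1.08914904e-02, -6.22698224e-06]), 'position': array([ 0.17299965, -0.54778519,  0.23040843]), 'ee_rot': array([ 0.56982882,  0.41847239,  0.57080853, -0.4175567 ]), 'contact_force': array([-0.76436436,  0.94973002, -0.61082228]), 'moment': array([ 0.03956137,  0.0039448 , -0.04300874]), 'width': 0.08553465285297407} 0.0187
side [[372.31739201   0.         253.02639338]
 [  0.         372.31739201 190.39810981]
 [  0.           0.           1.        ]] -0.08802448897244036 [ 0.60879757 -0.9725012   0.50806192]
top [[471.64663387   0.         253.03183402]
 [  0.         471.64663387 189.2637913 ]
 [  0.           0.           1.        ]] 0.061042531723165296 [ 0.50775214 -0.24817935  0.94297678]
```

View pics/top0.png

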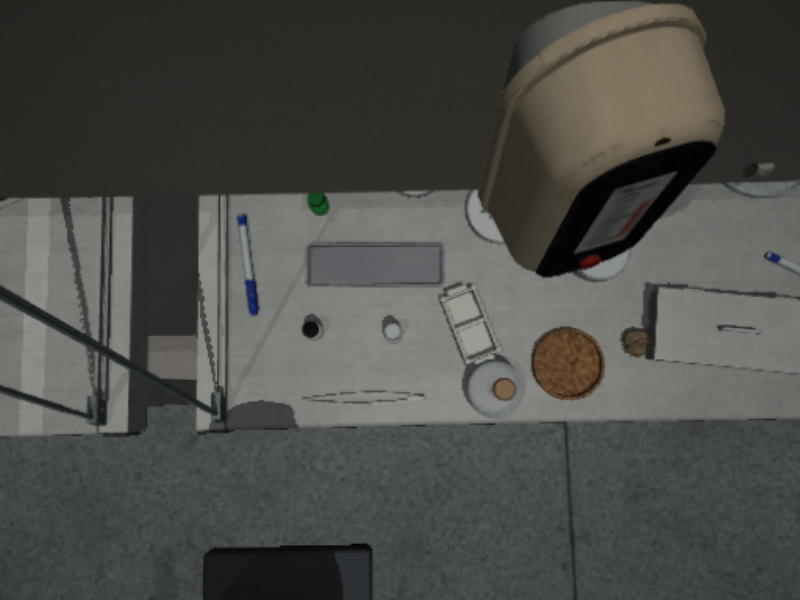

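View pics/side0.png

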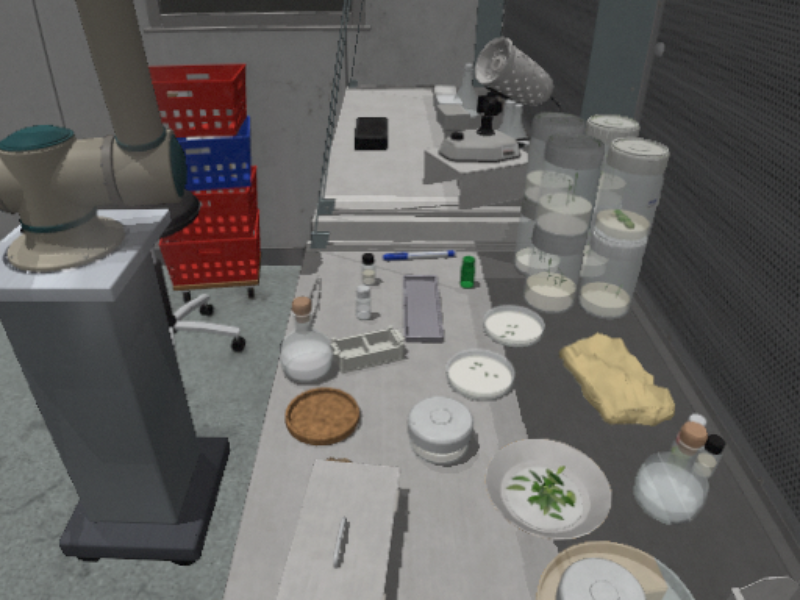

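Top view (800x600 px): flask at (495,388), with its cork at (504,389). White vial (392,328), black vial (311,328), forceps (365,397), cork ring (568,363), rack (468,322), tray (375,265), marker (248,265).

Possible mix-ups:
- The green vial at (318,203).
- A loose cork at (637,342).
- The second marker at (785,262).
- The flask and vials at the very back, in the side view around (670,480).

I'm choosing the ones at the front. Next I'll measure them.

Run:
```python
from h import *
im,st,X=shot('top'); img=im['image']
s=1.5625
cr=img[150:280,130:450]; cv2.imwrite('pics/crop1.png',cv2.resize(cr,(800,325),interpolation=cv2.INTER_CUBIC))
print('arm thing z',X[96,384], X[60,390])
for n,(u,v) in dict(flaskcork=(504,389),white=(392,326),black=(311,327),forc=(350,397),ring=(568,363),rack=(468,322),tray=(375,265),marker=(248,265),bench=(270,360),looseCork=(637,342),box=(720,330)).items():
    print(n,X[int(v/s),int(u/s)].round(4))
def win(u0,u1,v0,v1,z0,z1):
    sl=(slice(int(v0/s),int(v1/s)),slice(int(u0/s),int(u1/s)))
    x=X[sl].reshape(-1,3); m=(x[:,2]>z0)&(x[:,2]<z1); return x[m]
def stat(n,p):
    p=p.astype(np.float32); r=cv2.minAreaRect(np.ascontiguousarray(p[:,:2])*1000)
    print(n,len(p),'mean',p.mean(0).round(4),'rect',r,'z',p[:,2].min().round(4),p[:,2].max().round(4))
stat('cork',win(485,525,370,410,.09,.13))
stat('bulb',win(455,535,345,430,.01,.08))
stat('white',win(370,412,305,350,.045,.07)); stat('black',win(290,332,305,350,.045,.07))
stat('forc',win(290,435,380,412,.004,.03))
stat('ring',win(520,615,318,410,.009,.02))
stat('rack',win(428,505,275,365,.018,.04))
stat('tray',win(295,452,235,295,.006,.02))
stat('marker',win(235,262,205,325,.005,.03))
stat('loosecork',win(618,652,320,362,.006,.06))
stat('box',win(640,800,270,385,.02,.3))
```

```text
arm thing z [ 0.56571916 -0.30020369  0.76300937] [ 0.57834344 -0.30185088  0.76762176]
flaskcork [ 0.5053 -0.3663  0.1094]
white [ 0.5831 -0.2415  0.0516]
black [ 0.5834 -0.1451  0.0532]
forc [ 0.4975 -0.1878  0.0016]
ring [ 0.5345 -0.4627  0.0064]
rack [ 0.589  -0.339   0.0035]
tray [ 0.6668 -0.2227  0.0022]
marker [ 0.6688 -0.0594  0.0124]
bench [ 0.5472 -0.0852  0.0014]
looseCork [ 0.5598 -0.5473  0.0152]
box [ 0.5694 -0.6374  0.0436]
cork 195 mean [ 0.5041 -0.3662  0.1078] rect ((504.40814208984375, -367.1592712402344), (24.836637496948242, 25.312618255615234), 42.383304595947266) z 0.0929 0.1129
bulb 1069 mean [ 0.5096 -0.3619  0.0456] rect ((514.4080200195312, -371.22869873046875), (94.52171325683594, 90.33966827392578), 89.04725646972656) z 0.0101 0.0745
white 89 mean [ 0.5757 -0.244   0.0516] rect ((575.688720703125, -244.16470336914062), (17.052322387695312, 19.12877082824707), 88.6357421875) z 0.0455 0.055
black 88 mean [ 0.5807 -0.1422  0.0519] rect ((580.6953125, -142.3678741455078), (18.737384796142578, 17.3565673828125), 88.64952850341797) z 0.0453 0.056
forc 181 mean 
[... 422 characters left out ...]
424560546875), 19.80417823791504) z 0.0181 0.0395
tray 475 mean [ 0.6674 -0.22    0.0106] rect ((665.4083251953125, -216.8000946044922), (184.92686462402344, 57.76108169555664), 88.7159194946289) z 0.0061 0.0158
marker 383 mean [ 0.6683 -0.059   0.0109] rect ((670.6537475585938, -58.11943435668945), (133.88143920898438, 13.177061080932617), 7.083780288696289) z 0.0052 0.0163
loosecork 285 mean [ 0.5584 -0.5493  0.0157] rect ((564.6456298828125, -549.686279296875), (33.5838737487793, 49.73857498168945), 83.10653686523438) z 0.0062 0.0243
box 4431 mean [ 0.5697 -0.6479  0.0391] rect ((571.4932250976562, -642.781494140625), (184.17916870117188, 92.187255859375), 83.08111572265625) z 0.02 0.0548
```

View pics/crop1.png

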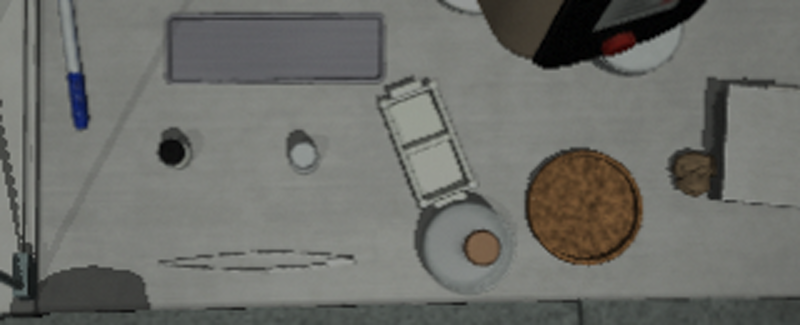

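```bash
cat >> h.py <<'E'
def goto(p,yaw_jaw_deg,st=None,down=True):
    """delta to TCP p with jaws (tool z) along yaw (mod 180), tool down; prints total dp, angular in units"""
    st=st or get_state(); Rm=rot(st['ee_rot']); M=Rm.as_matrix()
    best=None
    for k in (0,180):
        a=np.radians(yaw_jaw_deg+k); x=np.array([0,0,-1.]); z=np.array([np.cos(a),np.sin(a),0]); y=np.cross(z,x)
        rv=(Rm.inv()*R.from_matrix(np.stack([x,y,z],1))).as_rotvec()
        if best is None or np.linalg.norm(rv)<np.linalg.norm(best): best=rv
    dp=M.T@(np.array(p)-st['position'])
    print('pos',st['position'].round(4),'jaw yaw',np.degrees(np.arctan2(M[1,2],M[0,2])).round(1),'q6',st['qpos'][5].round(2),'w',st['width'].round(4),'F',np.round(st['contact_force'],1),'t',round(st['clock'],2))
    print('dp total units',(dp/.12).round(3),'mm',(dp*1000).round(1),'| ang units',(best/(np.pi/2)).round(4),'deg',np.degrees(np.linalg.norm(best)).round(1),'| tool axes y,z:',M[:,1].round(2),M[:,2].round(2))
E
python3 - <<'E'
from h import *
im,st,X=shot('top')
m=X[...,2]>0.2
P=X[m]; print(P.min(0),P.max(0))
for z0 in np.arange(.2,.95,.1):
    q=P[(P[:,2]>=z0)&(P[:,2]<z0+.1)]
    if len(q): print(z0.round(1),len(q),q.min(0).round(2),q.max(0).round(2))
m=(X[...,1]<-.15)&(X[...,2]>.2);P=X[m]; print(P.min(0),P.max(0))
im,st,X=shot('side'); 
q=X[(X[...,2]>.15)&(X[...,0]>.35)&(X[...,0]<.75)&(X[...,1]<-.05)]; print('side',len(q), q.min(0) if len(q) else '')
goto([.504,-.367,.22],90); goto([.504,-.367,.22],109.8)
E
```

```text
[ 0.50853327 -0.41255805  0.20039274] [0.60939471 0.12923614 0.77170039]
0.2 199 [ 0.51 -0.03  0.2 ] [0.53 0.13 0.3 ]
0.3 190 [ 0.53 -0.03  0.3 ] [ 0.55 -0.02  0.4 ]
0.4 342 [ 0.54 -0.03  0.4 ] [ 0.56 -0.02  0.5 ]
0.5 147 [ 0.56 -0.03  0.5 ] [ 0.57 -0.02  0.53]
0.6 17891 [ 0.55 -0.41  0.64] [ 0.6  -0.09  0.7 ]
0.7 49642 [ 0.55 -0.38  0.7 ] [ 0.61 -0.12  0.77]
[ 0.54587736 -0.41255805  0.64286891] [ 0.60939471 -0.15000287  0.77170039]
side 0 Traceback (most recent call last):
  File "<stdin>", line 11, in <module>
  File "h.py", line 33, in goto
    print('pos',st['position'].round(4),'jaw yaw',np.degrees(np.arctan2(M[1,2],M[0,2])).round(1),'q6',st['qpos'][5].round(2),'w',st['width'].round(4),'F',np.round(st['contact_force'],1),'t',round(st['clock'],2))
                                                                                                                                 ^^^^^^^^^^^^^^^^^
AttributeError: 'float' object has no attribute 'round'
```

```bash
sed -i "s/st\['width'\].round(4)/round(float(st['width']),4)/; s/st\['qpos'\]\[5\].round(2)/st['qpos'].round(2)/; s/'q6'/'q'/" h.py
python3 - <<'E'
from h import *
goto([.45,-.36,.22],109.8)
E
```

```text
pos [ 0.173  -0.5481  0.2309] jaw yaw -72.5 q [-1.39  0.28  1.51  0.    1.36 -0.12] w 0.0852 F [-0.1 -0.2 -0.3] t 0.25
dp total units [ 0.092  2.673 -0.8  ] mm [ 11.  320.7 -96. ] | ang units [-0.0253 -0.0005 -0.0001] deg 2.3 | tool axes y,z: [0.95 0.3  0.  ] [ 0.3  -0.95 -0.  ]
```

arm_command:
  series:
    - {"dp": [0.012, 0.33, -0.1], "angular": [-0.012, 0, 0], "gripper": 85}
    - {"dp": [0.012, 0.33, -0.1], "angular": [-0.012, 0, 0], "gripper": 85}
    - {"dp": [0.012, 0.33, -0.1], "angular": [0, 0, 0], "gripper": 85}
    - {"dp": [0.012, 0.33, -0.1], "angular": [0, 0, 0], "gripper": 85}
    - {"dp": [0.012, 0.33, -0.1], "angular": [0, 0, 0], "gripper": 85}
    - {"dp": [0.012, 0.33, -0.1], "angular": [0, 0, 0], "gripper": 85}
    - {"dp": [0.012, 0.33, -0.1], "angular": [0, 0, 0], "gripper": 85}
    - {"dp": [0.012, 0.33, -0.1], "angular": [0, 0, 0], "gripper": 85}
  grip_force: 40

```text
clock: 1.25
position: [0.4462, -0.3498, 0.2179]
ee_rot: [0.577, 0.409, 0.577, -0.409]
contact_force: [0.8, -0.6, 0.5]
width: 0.0853
```

Run:
```python
from h import *
im,st,X=shot('wrist')
img=im['image']; cv2.imwrite('pics/w1.png',cv2.resize(img,(800,600)))
goto([.504,-.367,.16],109.8)
m=(X[...,2]>.1035)&(X[...,2]<.118); P=X[m]
print(len(P),P.mean(0),cv2.minAreaRect((P[:,:2]*1000).astype(np.float32)))
print(im['mtx'],im['k1'],im['mount'].round(3))
```

```text
pos [ 0.4503 -0.3463  0.2177] jaw yaw -70.5 q [-0.78  0.27  1.54  0.01  1.32  0.45] w 0.0848 F [ 3.7  1.8 -0. ] t 1.3
dp total units [0.482 0.362 0.313] mm [57.8 43.4 37.6] | ang units [-0.0032 -0.0015 -0.0033] deg 0.4 | tool axes y,z: [0.94 0.33 0.01] [ 0.33 -0.94 -0.  ]
764 [ 0.50447235 -0.36600034  0.10962361] ((504.1955261230469, -366.6886901855469), (24.72884178161621, 25.10263442993164), 21.72776222229004)
[[302.18176111   0.         257.98313625]
 [  0.         302.18176111 188.44179025]
 [  0.           0.           1.        ]] 0.01607609053770866 [[ 0.002  0.317 -0.948 -0.143]
 [ 0.001  0.948  0.317  0.081]
 [ 1.    -0.002  0.001  0.001]
 [ 0.     0.     0.     1.   ]]
```

View pics/w1.png

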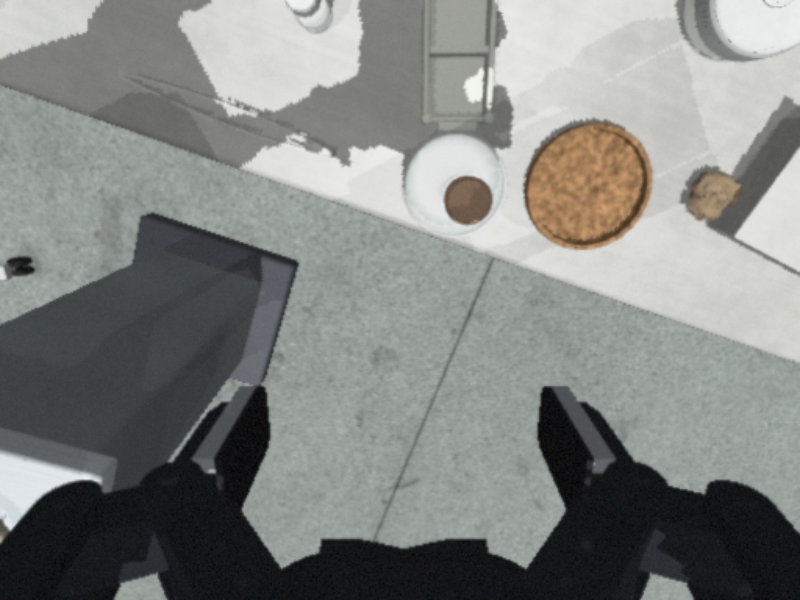

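arm_command:
  series:
    - {"dp": [0.1, 0.07, 0.06], "angular": [0, 0, 0], "gripper": 70}
    - {"dp": [0.1, 0.07, 0.06], "angular": [0, 0, 0], "gripper": 70}
    - {"dp": [0.1, 0.07, 0.06], "angular": [0, 0, 0], "gripper": 70}
    - {"dp": [0.1, 0.07, 0.06], "angular": [0, 0, 0], "gripper": 70}
    - {"dp": [0.1, 0.05, 0.04], "angular": [0, 0, 0], "gripper": 70}
    - {"dp": [0.1, 0.03, 0.03], "angular": [0, 0, 0], "gripper": 70}
    - {"dp": [0, 0, 0], "angular": [0, 0, 0], "gripper": 70}
    - {"dp": [0, 0, 0], "angular": [0, 0, 0], "gripper": 70}

```text
clock: 2.3
position: [0.5053, -0.3697, 0.1385]
ee_rot: [0.576, 0.41, 0.578, -0.407]
contact_force: [0.8, 0.1, -0.5]
width: 0.0703
```

Run:
```python
from h import *
goto([.5044,-.3668,.097],109.8)
```

```text
pos [ 0.5053 -0.3697  0.1385] jaw yaw -70.6 q [-0.75  0.41  1.53  0.    1.2   0.49] w 0.0703 F [ 0.8  0.1 -0.5] t 2.3
dp total units [ 0.346  0.001 -0.024] mm [41.5  0.1 -2.9] | ang units [-0.0043 -0.0031 -0.0012] deg 0.5 | tool axes y,z: [0.94 0.33 0.  ] [ 0.33 -0.94 -0.  ]
```

arm_command:
  series:
    - {"dp": [0.1, 0, -0.012], "angular": [-0.004, -0.003, -0.001], "gripper": 60}
    - {"dp": [0.1, 0, -0.012], "angular": [0, 0, 0], "gripper": 60}
    - {"dp": [0.1, 0, 0], "angular": [0, 0, 0], "gripper": 60}
    - {"dp": [0.04, 0, 0], "angular": [0, 0, 0], "gripper": 60}
    - {"dp": [0, 0, 0], "angular": [0, 0, 0], "gripper": 20}
    - {"dp": [0, 0, 0], "angular": [0, 0, 0], "gripper": 15}
    - {"dp": [0, 0, 0], "angular": [0, 0, 0], "gripper": 15}
    - {"dp": [0, 0, 0], "angular": [0, 0, 0], "gripper": 15}

```text
clock: 3.3
position: [0.504, -0.3666, 0.096]
ee_rot: [0.579, 0.407, 0.578, -0.407]
contact_force: [-0.1, -0.2, -2.3]
width: 0.0243
```

Run:
```python
from h import *
goto([.5337,-.4623,.16],109.8)
```

```text
pos [ 0.504  -0.3666  0.096 ] jaw yaw -70.2 q [-0.74  0.44  1.6   0.    1.1   0.48] w 0.0243 F [-0.1 -0.2 -2.3] t 3.3
dp total units [-0.532 -0.037  0.835] mm [-63.9  -4.4 100.2] | ang units [-0.      0.0008 -0.0006] deg 0.1 | tool axes y,z: [0.94 0.34 0.  ] [ 0.34 -0.94  0.  ]
```

arm_command:
  series:
    - {"dp": [-0.04, 0, 0], "angular": [0, 0, 0], "gripper": 15}
    - {"dp": [-0.08, 0, 0], "angular": [0, 0, 0], "gripper": 15}
    - {"dp": [-0.1, 0, 0], "angular": [0, 0, 0], "gripper": 15}
    - {"dp": [-0.1, 0, 0], "angular": [0, 0, 0], "gripper": 15}
    - {"dp": [-0.06, 0, 0.06], "angular": [0, 0, 0], "gripper": 15}
    - {"dp": [0, 0, 0.08], "angular": [0, 0, 0], "gripper": 15}
    - {"dp": [0, 0, 0.06], "angular": [0, 0, 0], "gripper": 15}
    - {"dp": [0, 0, 0], "angular": [0, 0, 0], "gripper": 15}

```text
clock: 4.3
position: [0.5132, -0.3918, 0.1457]
ee_rot: [0.58, 0.406, 0.577, -0.407]
contact_force: [-0.6, 0.3, -2.3]
width: 0.024
```

Run:
```python
from h import *
im,st,X=shot('wrist'); img=im['image']; cv2.imwrite('pics/w2.png',cv2.resize(img,(800,600)))
goto([.5337,-.4623,.145],109.8)
def lab(X,img,c,r=.08):
    hsv=cv2.cvtColor(img,cv2.COLOR_BGR2HSV).astype(int)
    m=(hsv[...,1]>110)&(hsv[...,0]>4)&(hsv[...,0]<22)&(X[...,2]<.03)&(np.hypot(X[...,0]-c[0],X[...,1]-c[1])<r)
    m=cv2.morphologyEx(m.astype(np.uint8),cv2.MORPH_OPEN,np.ones((3,3)))>0
    P=(X[m][:,:2]*1000).astype(np.float32); print(len(P),cv2.minEnclosingCircle(P),cv2.minAreaRect(P), P.mean(0))
lab(X,img,(.534,-.462),.06)
im,st,X=shot('top'); lab(X,im['image'],(.534,-.462),.06)
im,st,X=shot('side'); lab(X,im['image'],(.534,-.462),.06); cv2.imwrite('pics/s2.png',cv2.resize(im['image'][100:300,130:400],(800,592)))
```

```text
pos [ 0.5129 -0.3913  0.1456] jaw yaw -70.2 q [-0.76  0.43  1.48 -0.    1.22  0.47] w 0.024 F [ 1.2 -0.2 -1.5] t 4.35
dp total units [ 0.007 -0.037  0.615] mm [ 0.8 -4.4 73.8] | ang units [-0.0002  0.002  -0.001 ] deg 0.2 | tool axes y,z: [0.94 0.34 0.  ] [ 0.34 -0.94  0.  ]
5497 ((533.6909790039062, -460.757568359375), 44.10893249511719) ((537.4842529296875, -465.7642822265625), (87.68901062011719, 75.63864135742188), 37.206634521484375) [ 537.3557  -465.28973]
0 ((0.0, 0.0), 0.0) ((0.0, 0.0), (0.0, 0.0), 0.0) [nan nan]
1338 ((535.2218627929688, -461.31060791015625), 44.74283981323242) ((535.7228393554688, -461.47308349609375), (86.20669555664062, 88.49126434326172), 7.823568344116211) [ 534.806   -461.18466]<stdin>:8: RuntimeWarning: Mean of empty slice.
  ret = um.true_divide(
```

View pics/s2.png

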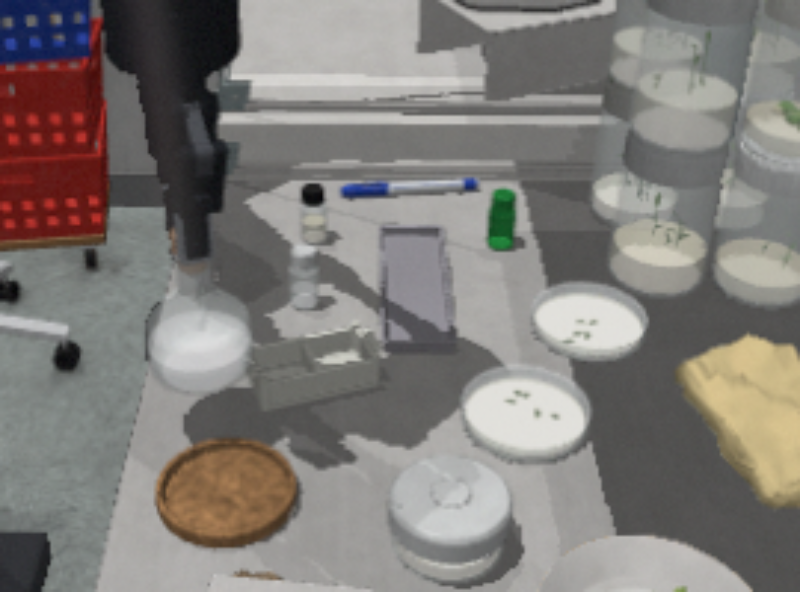

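The side crop shows the flask lifted upright at (200,330) in the gripper, with the ring clear at (228,490). I'll carry it across.

arm_command:
  series:
    - {"dp": [0, 0, 0.06], "angular": [0, 0, 0], "gripper": 15}
    - {"dp": [0, -0.007, 0.1], "angular": [0, 0, 0], "gripper": 15}
    - {"dp": [0, -0.007, 0.12], "angular": [0, 0, 0], "gripper": 15}
    - {"dp": [0, -0.007, 0.12], "angular": [0, 0, 0], "gripper": 15}
    - {"dp": [0, -0.007, 0.1], "angular": [0, 0, 0], "gripper": 15}
    - {"dp": [0, -0.007, 0.07], "angular": [0, 0, 0], "gripper": 15}
    - {"dp": [0, 0, 0.04], "angular": [0, 0, 0], "gripper": 15}
    - {"dp": [0, 0, 0], "angular": [0, 0, 0], "gripper": 15}

```text
clock: 5.45
position: [0.5349, -0.4666, 0.1449]
ee_rot: [0.579, 0.407, 0.578, -0.407]
contact_force: [0.1, -0.3, -1.0]
width: 0.0244
```

Run:
```python
from h import *
goto([.534,-.4615,.102],109.8)
```

```text
pos [ 0.5349 -0.4666  0.1449] jaw yaw -70.2 q [-0.82  0.53  1.32  0.    1.3   0.41] w 0.0244 F [ 0.1 -0.3 -1. ] t 5.45
dp total units [ 0.357  0.007 -0.043] mm [42.9  0.8 -5.2] | ang units [-0.0002  0.0014 -0.0006] deg 0.1 | tool axes y,z: [0.94 0.34 0.  ] [ 0.34 -0.94  0.  ]
```

arm_command:
  series:
    - {"dp": [0.05, 0.003, -0.02], "angular": [0, 0, 0], "gripper": 15}
    - {"dp": [0.08, 0.003, -0.02], "angular": [0, 0, 0], "gripper": 15}
    - {"dp": [0.08, 0, -0.003], "angular": [0, 0, 0], "gripper": 15}
    - {"dp": [0.07, 0, 0], "angular": [0, 0, 0], "gripper": 15}
    - {"dp": [0.04, 0, 0], "angular": [0, 0, 0], "gripper": 15}
    - {"dp": [0.02, 0, 0], "angular": [0, 0, 0], "gripper": 15}
    - {"dp": [0, 0, 0], "angular": [0, 0, 0], "gripper": 15}
    - {"dp": [0, 0, 0], "angular": [0, 0, 0], "gripper": 15}

```text
clock: 6.45
position: [0.5335, -0.4594, 0.1012]
ee_rot: [0.579, 0.406, 0.578, -0.406]
contact_force: [-0.5, 0.3, -1.1]
width: 0.0239
```

Run:
```python
from h import *
goto([.534,-.4615,.101],109.8)
```

```text
pos [ 0.5335 -0.4594  0.1012] jaw yaw -70.2 q [-0.81  0.55  1.39  0.    1.2   0.41] w 0.0239 F [-0.5  0.3 -1.1] t 6.45
dp total units [ 0.002 -0.002  0.018] mm [ 0.2 -0.3  2.1] | ang units [ 0.0005  0.0004 -0.0004] deg 0.1 | tool axes y,z: [0.94 0.34 0.  ] [ 0.34 -0.94  0.  ]
```

arm_command:
  series:
    - {"dp": [0, 0, 0.014], "angular": [0, 0, 0], "gripper": 15}
    - {"dp": [0.004, 0, 0], "angular": [0, 0, 0], "gripper": 15}
    - {"dp": [0, 0, 0], "angular": [0, 0, 0], "gripper": 40}
    - {"dp": [0, 0, 0], "angular": [0, 0, 0], "gripper": 60}
    - {"dp": [0, 0, 0], "angular": [0, 0, 0], "gripper": 60}
    - {"dp": [-0.1, 0, 0], "angular": [0, 0, 0], "gripper": 60}
    - {"dp": [-0.2, 0, 0], "angular": [0, 0, 0], "gripper": 60}
    - {"dp": [-0.2, 0, 0], "angular": [0, 0, 0], "gripper": 60}

```text
clock: 7.45
position: [0.5338, -0.461, 0.1628]
ee_rot: [0.579, 0.407, 0.579, -0.406]
contact_force: [-0.2, 0.5, 1.1]
width: 0.0599
```

Run:
```python
from h import *
im,st,X=shot('wrist'); cv2.imwrite('pics/w3.png',cv2.resize(im['image'],(800,600)))
im2,st2,X2=shot('top'); P=X2[(X2[...,2]>.10)&(X2[...,2]<.125)&(np.hypot(X2[...,0]-.534,X2[...,1]+.4615)<.04)]
for Q in (X[(X[...,2]>.109)&(X[...,2]<.125)&(np.hypot(X[...,0]-.534,X[...,1]+.4615)<.03)],P):
    if len(Q): print('cork',len(Q),Q.mean(0).round(4),cv2.minAreaRect((Q[:,:2]*1000).astype(np.float32)))
goto([.5757,-.244,.12],109.8)
```

```text
cork 1029 [ 0.536  -0.4603  0.1145] ((535.3988037109375, -460.8777160644531), (24.163610458374023, 25.145750045776367), 17.049745559692383)
cork 21 [ 0.5427 -0.4543  0.109 ] ((539.6067504882812, -454.6842346191406), (9.563790321350098, 16.2535457611084), 83.76842498779297)
pos [ 0.5353 -0.4625  0.1657] jaw yaw -70.2 q [-0.81  0.51  1.3   0.    1.33  0.41] w 0.0599 F [ 0.7 -0.4  0. ] t 7.55
dp total units [ 0.374  0.934 -1.601] mm [  44.9  112.  -192.1] | ang units [ 0.0005  0.0038 -0.0019] deg 0.4 | tool axes y,z: [0.94 0.34 0.  ] [ 0.34 -0.94  0.01]
```

View pics/w3.png

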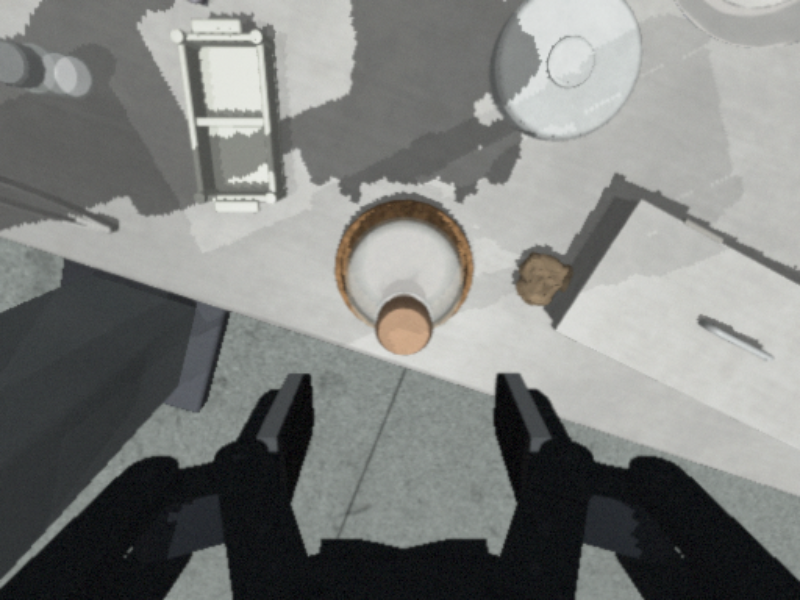

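The flask stands in the ring, with its cork at (404,325) and at the right height. Next I move to the vials and look from above.

arm_command:
  series:
    - {"dp": [-0.02, 0.08, -0.22], "angular": [0, 0, 0], "gripper": 60}
    - {"dp": [0, 0.08, -0.24], "angular": [0, 0, 0], "gripper": 60}
    - {"dp": [0, 0.08, -0.24], "angular": [0, 0, 0], "gripper": 60}
    - {"dp": [0, 0.08, -0.24], "angular": [0, 0, 0], "gripper": 60}
    - {"dp": [0, 0.08, -0.24], "angular": [0, 0, 0], "gripper": 60}
    - {"dp": [0, 0.08, -0.24], "angular": [0, 0, 0], "gripper": 60}
    - {"dp": [0, 0.06, -0.18], "angular": [0, 0, 0], "gripper": 60}
    - {"dp": [0, 0, 0], "angular": [0, 0, 0], "gripper": 60}

```text
clock: 8.55
position: [0.5293, -0.2535, 0.1639]
ee_rot: [0.58, 0.406, 0.577, -0.407]
contact_force: [-0.3, -0.4, -0.1]
width: 0.0599
```

Run:
```python
from h import *
im,st,X=shot('wrist'); cv2.imwrite('pics/w4.png',cv2.resize(im['image'],(800,600)))
def cap(c,n):
    Q=X[(X[...,2]>.044)&(X[...,2]<.06)&(np.hypot(X[...,0]-c[0],X[...,1]-c[1])<.025)]
    print(n,len(Q)); 
    if len(Q): print(Q.mean(0).round(4),cv2.minAreaRect((Q[:,:2]*1000).astype(np.float32)))
cap((.5757,-.244),'white'); cap((.5807,-.1422),'black')
P=X[(X[...,2]>.02)&(X[...,2]<.034)&(np.hypot(X[...,0]-.581,X[...,1]+.342)<.07)]
print('rack',len(P),P.mean(0).round(4),cv2.minAreaRect((P[:,:2]*1000).astype(np.float32)))
P=X[(X[...,2]>.006)&(X[...,2]<.014)&(abs(X[...,0]-.667)<.04)&(abs(X[...,1]+.218)<.1)]
print('tray',len(P),P.mean(0).round(4),cv2.minAreaRect((P[:,:2]*1000).astype(np.float32)))
goto([.5757,-.244,.12],109.8)
```

```text
white 464
[ 0.5766 -0.2413  0.0521] ((576.202880859375, -241.53346252441406), (19.726463317871094, 19.335681915283203), 33.02324295043945)
black 610
[ 0.5813 -0.143   0.0518] ((581.0814208984375, -142.02523803710938), (20.632488250732422, 19.51343536376953), 46.97760772705078)
rack 1920 [ 0.5861 -0.3386  0.0247] ((584.4718627929688, -338.9469909667969), (99.06266021728516, 47.46904373168945), 19.75337028503418)
tray 1655 [ 0.6562 -0.2465  0.0111] ((665.09375, -220.56365966796875), (175.6285400390625, 57.516380310058594), 89.55538940429688)
pos [ 0.5296 -0.2545  0.164 ] jaw yaw -70.3 q [-0.57  0.34  1.59 -0.    1.21  0.66] w 0.0596 F [-0.2 -0.1 -0.3] t 8.6
dp total units [0.368 0.391 0.045] mm [44.1 46.9  5.4] | ang units [-0.0009  0.0034 -0.0011] deg 0.3 | tool axes y,z: [0.94 0.34 0.  ] [ 0.34 -0.94  0.01]
```

View pics/w4.png

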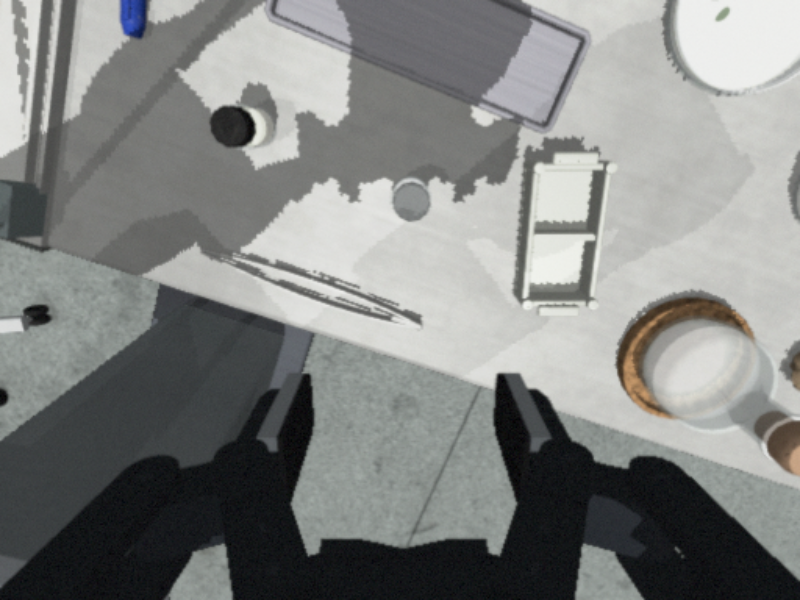

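The wrist view shows the white vial at (411,198), the black one at (235,126) and the forceps from about (205,250) to (420,324). The rack's corner posts are at (540,168), (612,168), (596,304) and (527,303).

Run:
```python
from h import *
im,st,X=shot('wrist'); s=1.5625
c=[onplane(im,st,u/s,v/s,.028) for u,v in [(540,168),(612,168),(596,304),(527,303)]]
print(np.round(c,4),np.mean(c,0).round(4)); d=(c[0]+c[1]-c[2]-c[3]); print('yaw',np.degrees(np.arctan2(d[1],d[0])))
for u,v in [(205,250),(420,324),(300,290)]: print('forc',onplane(im,st,u/s,v/s,.006).round(4))
c=np.mean(c,0); a=np.radians(19.8)
print('bays',c[:2]+.021*np.array([np.cos(a),np.sin(a)]),c[:2]-.021*np.array([np.cos(a),np.sin(a)]))
goto([.5763,-.242,.026],109.8)
```

```text
[[ 0.6172 -0.3067  0.028 ]
 [ 0.6309 -0.3453  0.028 ]
 [ 0.5541 -0.3748  0.028 ]
 [ 0.5406 -0.3339  0.028 ]] [ 0.5857 -0.3402  0.028 ]
yaw 20.304630492012556
forc [ 0.4972 -0.1305  0.006 ]
forc [ 0.4959 -0.2793  0.006 ]
forc [ 0.4923 -0.1959  0.006 ]
bays [ 0.60546095 -0.33306565] [ 0.56594396 -0.34729264]
pos [ 0.5298 -0.2554  0.1641] jaw yaw -70.3 q [-0.57  0.34  1.59 -0.    1.21  0.66] w 0.0599 F [1.1 0.4 0.2] t 8.65
dp total units [1.151 0.4   0.019] mm [138.2  48.1   2.2] | ang units [-0.0014  0.0037 -0.0012] deg 0.4 | tool axes y,z: [0.94 0.34 0.  ] [ 0.34 -0.94  0.01]
```

arm_command:
  series:
    - {"dp": [0.08, 0.08, 0.005], "angular": [0, 0, 0], "gripper": 60}
    - {"dp": [0.12, 0.08, 0.005], "angular": [0, 0, 0], "gripper": 60}
    - {"dp": [0.12, 0.08, 0.005], "angular": [0, 0, 0], "gripper": 60}
    - {"dp": [0.12, 0.08, 0], "angular": [0, 0, 0], "gripper": 60}
    - {"dp": [0.12, 0.05, 0], "angular": [0, 0, 0], "gripper": 60}
    - {"dp": [0.12, 0.02, 0], "angular": [0, 0, 0], "gripper": 60}
    - {"dp": [0, 0, 0], "angular": [0, 0, 0], "gripper": 60}
    - {"dp": [0, 0, 0], "angular": [0, 0, 0], "gripper": 60}

```text
clock: 9.65
position: [0.578, -0.2434, 0.0741]
ee_rot: [0.579, 0.407, 0.576, -0.409]
contact_force: [-0.4, -0.6, -0.6]
width: 0.0599
```

Run:
```python
from h import *
goto([.5763,-.242,.026],109.8)
```

```text
pos [ 0.578  -0.2434  0.0741] jaw yaw -70.5 q [-0.51  0.47  1.61 -0.    1.05  0.72] w 0.0599 F [-0.4 -0.6 -0.6] t 9.65
dp total units [ 0.401 -0.009 -0.017] mm [48.1 -1.1 -2.1] | ang units [-0.0029  0.0029  0.0003] deg 0.4 | tool axes y,z: [ 0.94  0.33 -0.  ] [ 0.33 -0.94  0.  ]
```

arm_command:
  series:
    - {"dp": [0.1, -0.005, -0.012], "angular": [-0.003, 0.003, 0], "gripper": 60}
    - {"dp": [0.1, -0.004, -0.005], "angular": [0, 0, 0], "gripper": 60}
    - {"dp": [0.1, 0, 0], "angular": [0, 0, 0], "gripper": 60}
    - {"dp": [0.08, 0, 0], "angular": [0, 0, 0], "gripper": 60}
    - {"dp": [0.01, 0, 0], "angular": [0, 0, 0], "gripper": 40}
    - {"dp": [0, 0, 0], "angular": [0, 0, 0], "gripper": 15}
    - {"dp": [0, 0, 0], "angular": [0, 0, 0], "gripper": 15}
    - {"dp": [0, 0, 0], "angular": [0, 0, 0], "gripper": 15}
  grip_force: 30

```text
clock: 10.65
position: [0.5766, -0.2426, 0.0256]
ee_rot: [0.579, 0.407, 0.578, -0.407]
contact_force: [-0.5, 0.3, 0.7]
width: 0.0222
```

Run:
```python
from h import *
goto([.6045,-.333,.08],109.8)
```

```text
pos [ 0.5766 -0.2426  0.0256] jaw yaw -70.2 q [-0.51  0.52  1.67 -0.    0.95  0.72] w 0.0222 F [-0.5  0.3  0.7] t 10.65
dp total units [-0.452 -0.036  0.788] mm [-54.3  -4.3  94.6] | ang units [-0.      0.0011 -0.0008] deg 0.1 | tool axes y,z: [0.94 0.34 0.  ] [ 0.34 -0.94  0.  ]
```

arm_command:
  series:
    - {"dp": [-0.1, 0, 0], "angular": [0, 0, 0], "gripper": 15}
    - {"dp": [-0.16, 0, 0], "angular": [0, 0, 0], "gripper": 15}
    - {"dp": [-0.16, 0, 0.1], "angular": [0, 0, 0], "gripper": 15}
    - {"dp": [-0.03, -0.01, 0.18], "angular": [0, 0, 0], "gripper": 15}
    - {"dp": [0, -0.01, 0.2], "angular": [0, 0, 0], "gripper": 15}
    - {"dp": [0, -0.01, 0.2], "angular": [0, 0, 0], "gripper": 15}
    - {"dp": [0, -0.006, 0.08], "angular": [0, 0, 0], "gripper": 15}
    - {"dp": [0, 0, 0], "angular": [0, 0, 0], "gripper": 15}

```text
clock: 11.65
position: [0.6057, -0.3323, 0.0895]
ee_rot: [0.582, 0.407, 0.575, -0.406]
contact_force: [0.2, -0.4, -0.3]
width: 0.0221
```

Run:
```python
from h import *
im,st,X=shot('wrist'); cv2.imwrite('pics/w5.png',cv2.resize(im['image'],(800,600)))
im2,_,X2=shot('side'); cv2.imwrite('pics/s5.png',cv2.resize(im2['image'][130:270,180:330],(600,560),interpolation=cv2.INTER_CUBIC))
goto([.6045,-.333,.032],109.8)
P=X[(X[...,2]>.02)&(X[...,2]<.034)&(np.hypot(X[...,0]-.5845,X[...,1]+.34)<.065)]
print('rack',len(P),cv2.minAreaRect((P[:,:2]*1000).astype(np.float32)))
X=X2;P=X[(X[...,2]>.02)&(X[...,2]<.034)&(np.hypot(X[...,0]-.5845,X[...,1]+.34)<.065)]
print('rack',len(P),cv2.minAreaRect((P[:,:2]*1000).astype(np.float32)))
```

```text
pos [ 0.6054 -0.3313  0.0894] jaw yaw -70.1 q [-0.6   0.54  1.45  0.    1.15  0.62] w 0.0218 F [ 0.2  0.5 -0. ] t 11.75
dp total units [ 0.478 -0.015  0.008] mm [57.4 -1.8  0.9] | ang units [ 0.0012  0.0044 -0.0038] deg 0.5 | tool axes y,z: [0.94 0.34 0.01] [ 0.34 -0.94  0.01]
rack 1350 ((585.7552490234375, -339.21063232421875), (98.92373657226562, 47.440185546875), 20.766510009765625)
rack 342 ((587.2579956054688, -338.4397888183594), (99.35103607177734, 48.7488899230957), 19.99030303955078)
```

View pics/s5.png

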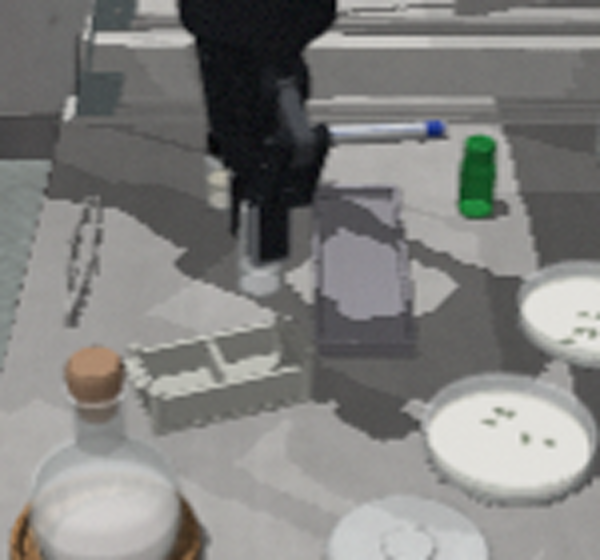

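arm_command:
  series:
    - {"dp": [0.1, -0.006, 0.005], "angular": [0.001, 0.004, -0.004], "gripper": 15}
    - {"dp": [0.12, 0, 0], "angular": [0, 0, 0], "gripper": 15}
    - {"dp": [0.1, 0, 0], "angular": [0, 0, 0], "gripper": 15}
    - {"dp": [0.08, 0, 0], "angular": [0, 0, 0], "gripper": 15}
    - {"dp": [0.05, 0, 0], "angular": [0, 0, 0], "gripper": 15}
    - {"dp": [0.01, 0, 0], "angular": [0, 0, 0], "gripper": 15}
    - {"dp": [0, 0, 0], "angular": [0, 0, 0], "gripper": 15}
    - {"dp": [0, 0, 0], "angular": [0, 0, 0], "gripper": 15}

```text
clock: 12.75
position: [0.6041, -0.3294, 0.0297]
ee_rot: [0.578, 0.406, 0.58, -0.406]
contact_force: [0.6, -0.6, -0.1]
width: 0.0218
```

Run:
```python
from h import *
goto([.6052,-.3321,.031],109.8)
```

```text
pos [ 0.6041 -0.3294  0.0297] jaw yaw -70.1 q [-0.6   0.59  1.5  -0.    1.05  0.62] w 0.0218 F [ 0.6 -0.6 -0.1] t 12.75
dp total units [-0.011  0.001  0.025] mm [-1.3  0.1  2.9] | ang units [ 0.0012 -0.0017  0.0014] deg 0.2 | tool axes y,z: [ 0.94  0.34 -0.  ] [ 0.34 -0.94 -0.  ]
```

arm_command:
  series:
    - {"dp": [-0.005, 0, 0.018], "angular": [0, 0, 0], "gripper": 15}
    - {"dp": [0, 0, 0.004], "angular": [0, 0, 0], "gripper": 15}
    - {"dp": [0, 0, 0], "angular": [0, 0, 0], "gripper": 30}
    - {"dp": [0, 0, 0], "angular": [0, 0, 0], "gripper": 45}
    - {"dp": [0, 0, 0], "angular": [0, 0, 0], "gripper": 50}
    - {"dp": [-0.15, 0, 0], "angular": [0, 0, 0], "gripper": 50}
    - {"dp": [-0.3, 0, 0], "angular": [0, 0, 0], "gripper": 50}
    - {"dp": [-0.3, 0, 0], "angular": [0, 0, 0], "gripper": 60}

```text
clock: 13.75
position: [0.6041, -0.3315, 0.1221]
ee_rot: [0.576, 0.406, 0.582, -0.406]
contact_force: [-1.5, -0.0, 0.2]
width: 0.06
```

Run:
```python
from h import *
im,st,X=shot('wrist'); cv2.imwrite('pics/w6.png',cv2.resize(im['image'],(800,600)))
Q=X[(X[...,2]>.05)&(X[...,2]<.066)&(np.hypot(X[...,0]-.6052,X[...,1]+.3321)<.025)]
print(len(Q))
if len(Q): print(Q.mean(0).round(4),cv2.minAreaRect((Q[:,:2]*1000).astype(np.float32)))
P=X[(X[...,2]>.02)&(X[...,2]<.034)&(np.hypot(X[...,0]-.5845,X[...,1]+.34)<.065)]
print('rack',len(P),cv2.minAreaRect((P[:,:2]*1000).astype(np.float32)))
goto([.581,-.1422,.08],109.8)
```

```text
581
[ 0.6068 -0.3314  0.0559] ((606.0518188476562, -331.51800537109375), (19.424182891845703, 19.653160095214844), 17.54193687438965)
rack 2181 ((584.5291137695312, -338.7987060546875), (100.34085845947266, 48.113468170166016), 20.215911865234375)
pos [ 0.6067 -0.3333  0.1282] jaw yaw -70.1 q [-0.6   0.51  1.39 -0.    1.24  0.62] w 0.0596 F [ 1.5 -1.3  3.5] t 13.8
dp total units [ 0.399  0.34  -1.571] mm [  47.9   40.8 -188.5] | ang units [ 0.0012  0.0011 -0.0005] deg 0.2 | tool axes y,z: [0.94 0.34 0.  ] [ 0.34 -0.94  0.  ]
```

View pics/w6.png

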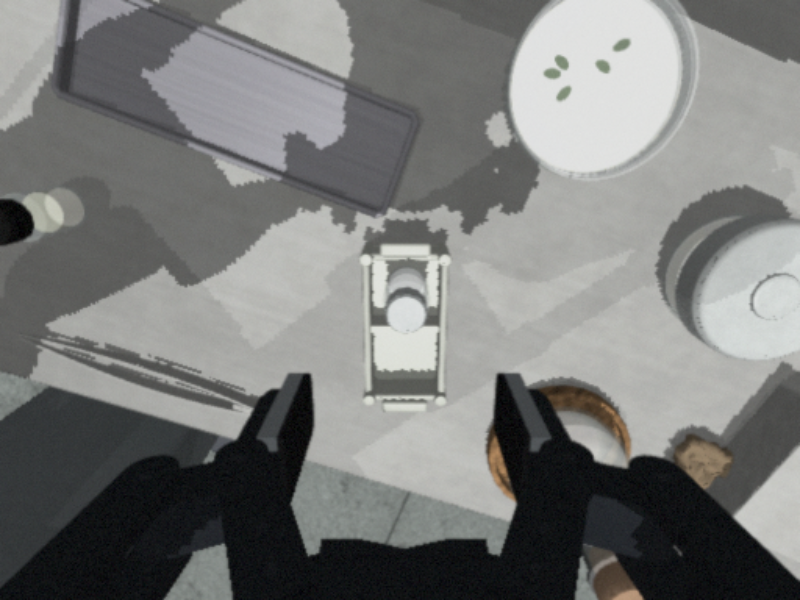

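The white vial stands in the far bay, cap at (406,312). Measured in the rack frame it is at about x = 22 mm, y = 0. Now the black one.

arm_command:
  series:
    - {"dp": [0, 0.05, -0.2], "angular": [0, 0, 0], "gripper": 60}
    - {"dp": [0, 0.05, -0.22], "angular": [0, 0, 0], "gripper": 60}
    - {"dp": [0.04, 0.05, -0.25], "angular": [0, 0, 0], "gripper": 60}
    - {"dp": [0.06, 0.05, -0.25], "angular": [0, 0, 0], "gripper": 60}
    - {"dp": [0.08, 0.05, -0.25], "angular": [0, 0, 0], "gripper": 60}
    - {"dp": [0.08, 0.05, -0.22], "angular": [0, 0, 0], "gripper": 60}
    - {"dp": [0.06, 0.04, -0.17], "angular": [0, 0, 0], "gripper": 60}
    - {"dp": [0, 0, 0], "angular": [0, 0, 0], "gripper": 60}

```text
clock: 14.8
position: [0.574, -0.1246, 0.0878]
ee_rot: [0.578, 0.405, 0.582, -0.405]
contact_force: [0.5, 0.1, -0.2]
width: 0.0599
```

Run:
```python
from h import *
goto([.581,-.1422,.027],109.8)
im,st,X=shot('wrist')
Q=X[(X[...,2]>.044)&(X[...,2]<.06)&(np.hypot(X[...,0]-.581,X[...,1]+.1422)<.025)]
print(len(Q), Q.mean(0).round(4) if len(Q) else '')
```

```text
pos [ 0.574  -0.1246  0.0878] jaw yaw -69.8 q [-0.33  0.41  1.68  0.    1.05  0.88] w 0.0599 F [ 0.5  0.1 -0.2] t 14.8
dp total units [0.506 0.006 0.16 ] mm [60.7  0.7 19.2] | ang units [ 0.0045 -0.0032  0.0023] deg 0.5 | tool axes y,z: [ 0.94  0.35 -0.  ] [ 0.35 -0.94 -0.  ]
804 [ 0.5825 -0.1409  0.0514]
```

arm_command:
  series:
    - {"dp": [0.02, 0, 0.06], "angular": [0.004, -0.003, 0.002], "gripper": 60}
    - {"dp": [0.02, 0, 0.06], "angular": [0, 0, 0], "gripper": 60}
    - {"dp": [0.04, 0.003, 0.03], "angular": [0, 0, 0], "gripper": 60}
    - {"dp": [0, 0.003, 0.01], "angular": [0, 0, 0], "gripper": 60}
    - {"dp": [0, 0, 0], "angular": [0, 0, 0], "gripper": 60}
    - {"dp": [0, 0, 0], "angular": [0, 0, 0], "gripper": 60}
    - {"dp": [0, 0, 0], "angular": [0, 0, 0], "gripper": 60}
    - {"dp": [0, 0, 0], "angular": [0, 0, 0], "gripper": 60}

```text
clock: 15.85
position: [0.5839, -0.1487, 0.0787]
ee_rot: [0.579, 0.408, 0.576, -0.408]
contact_force: [0.3, -0.2, -0.2]
width: 0.0601
```

Run:
```python
from h import *
goto([.5813,-.1418,.026],109.8)
```

```text
pos [ 0.5839 -0.1487  0.0787] jaw yaw -70.4 q [-0.36  0.43  1.67 -0.    1.04  0.87] w 0.0601 F [ 0.3 -0.2 -0.2] t 15.85
dp total units [ 0.439 -0.003 -0.063] mm [52.7 -0.3 -7.6] | ang units [-0.0027  0.0027 -0.0017] deg 0.4 | tool axes y,z: [0.94 0.33 0.  ] [ 0.33 -0.94  0.  ]
```

arm_command:
  series:
    - {"dp": [0.06, 0, -0.03], "angular": [-0.003, 0.003, -0.002], "gripper": 60}
    - {"dp": [0.1, 0, -0.015], "angular": [0, 0, 0], "gripper": 60}
    - {"dp": [0.1, 0, 0], "angular": [0, 0, 0], "gripper": 60}
    - {"dp": [0.1, 0, 0], "angular": [0, 0, 0], "gripper": 60}
    - {"dp": [0.04, 0, 0], "angular": [0, 0, 0], "gripper": 60}
    - {"dp": [0.01, 0, 0], "angular": [0, 0, 0], "gripper": 60}
    - {"dp": [0, 0, 0], "angular": [0, 0, 0], "gripper": 60}
    - {"dp": [0, 0, 0], "angular": [0, 0, 0], "gripper": 60}

```text
clock: 16.85
position: [0.5816, -0.1428, 0.0253]
ee_rot: [0.578, 0.406, 0.58, -0.406]
contact_force: [-0.3, 0.3, 0.4]
width: 0.0599
```

Run:
```python
from h import *
goto([.5813,-.1418,.026],109.8)
```

```text
pos [ 0.5816 -0.1428  0.0253] jaw yaw -70.1 q [-0.36  0.49  1.73  0.    0.92  0.87] w 0.0599 F [-0.3  0.3  0.4] t 16.85
dp total units [-0.006  0.001 -0.009] mm [-0.7  0.1 -1.1] | ang units [ 0.0008 -0.0011  0.0011] deg 0.2 | tool axes y,z: [ 0.94  0.34 -0.  ] [ 0.34 -0.94 -0.  ]
```

Close on it and lift in the same call.

arm_command:
  series:
    - {"dp": [0, 0, 0], "angular": [0, 0, 0], "gripper": 15}
    - {"dp": [0, 0, 0], "angular": [0, 0, 0], "gripper": 15}
    - {"dp": [0, 0, 0], "angular": [0, 0, 0], "gripper": 15}
    - {"dp": [0, 0, 0], "angular": [0, 0, 0], "gripper": 15}
    - {"dp": [-0.1, 0, 0], "angular": [0, 0, 0], "gripper": 15}
    - {"dp": [-0.2, 0, 0], "angular": [0, 0, 0], "gripper": 15}
    - {"dp": [-0.2, 0, 0], "angular": [0, 0, 0], "gripper": 15}
    - {"dp": [-0.15, 0, 0], "angular": [0, 0, 0], "gripper": 15}

```text
clock: 17.85
position: [0.5814, -0.1428, 0.107]
ee_rot: [0.578, 0.406, 0.58, -0.406]
contact_force: [1.6, -0.9, -0.4]
width: 0.0221
```

Run:
```python
from h import *
goto([.5655,-.3465,.1],109.8)
```

```text
pos [ 0.5814 -0.1428  0.107 ] jaw yaw -70.1 q [-0.36  0.4   1.64  0.    1.1   0.87] w 0.0221 F [ 1.6 -0.9 -0.4] t 17.85
dp total units [ 0.057 -0.701  1.551] mm [  6.8 -84.2 186.2] | ang units [ 0.0008 -0.0014  0.0015] deg 0.2 | tool axes y,z: [ 0.94  0.34 -0.  ] [ 0.34 -0.94 -0.  ]
```

arm_command:
  series:
    - {"dp": [0, -0.07, 0.16], "angular": [0, 0, 0], "gripper": 15}
    - {"dp": [0, -0.12, 0.26], "angular": [0, 0, 0], "gripper": 15}
    - {"dp": [0, -0.12, 0.26], "angular": [0, 0, 0], "gripper": 15}
    - {"dp": [0, -0.12, 0.26], "angular": [0, 0, 0], "gripper": 15}
    - {"dp": [0, -0.11, 0.24], "angular": [0, 0, 0], "gripper": 15}
    - {"dp": [0, -0.08, 0.16], "angular": [0, 0, 0], "gripper": 15}
    - {"dp": [0, -0.03, 0.07], "angular": [0, 0, 0], "gripper": 15}
    - {"dp": [0, 0, 0], "angular": [0, 0, 0], "gripper": 15}

```text
clock: 18.85
position: [0.5632, -0.3405, 0.1069]
ee_rot: [0.578, 0.406, 0.579, -0.407]
contact_force: [0.4, 1.5, -0.6]
width: 0.0218
```

Run:
```python
from h import *
goto([.5655,-.3465,.031],109.8)
```

```text
pos [ 0.5632 -0.3405  0.1069] jaw yaw -70.2 q [-0.65  0.48  1.5  -0.    1.16  0.58] w 0.0218 F [ 0.4  1.5 -0.6] t 18.85
dp total units [0.632 0.002 0.054] mm [75.9  0.3  6.4] | ang units [ 0.0004 -0.0002  0.0016] deg 0.2 | tool axes y,z: [ 0.94  0.34 -0.  ] [ 0.34 -0.94 -0.  ]
```

arm_command:
  series:
    - {"dp": [0.05, 0, 0.03], "angular": [0, 0, 0], "gripper": 15}
    - {"dp": [0.08, 0, 0.015], "angular": [0, 0, 0], "gripper": 15}
    - {"dp": [0.08, 0, 0], "angular": [0, 0, 0], "gripper": 15}
    - {"dp": [0.05, 0, 0], "angular": [0, 0, 0], "gripper": 15}
    - {"dp": [0, 0, 0], "angular": [0, 0, 0], "gripper": 15}
    - {"dp": [0, 0, 0], "angular": [0, 0, 0], "gripper": 15}
    - {"dp": [0, 0, 0], "angular": [0, 0, 0], "gripper": 15}
    - {"dp": [0, 0, 0], "angular": [0, 0, 0], "gripper": 15}

```text
clock: 19.85
position: [0.5656, -0.3421, 0.0733]
ee_rot: [0.578, 0.405, 0.581, -0.406]
contact_force: [0.1, -0.2, -0.1]
width: 0.0218
```

Run:
```python
from h import *
goto([.5655,-.3465,.031],109.8)
```

```text
pos [ 0.5656 -0.3421  0.0733] jaw yaw -69.9 q [-0.65  0.52  1.53 -0.    1.1   0.57] w 0.0218 F [ 0.1 -0.2 -0.1] t 19.85
dp total units [ 0.352 -0.013  0.035] mm [42.3 -1.5  4.2] | ang units [ 0.0028 -0.0016  0.0017] deg 0.3 | tool axes y,z: [ 0.94  0.34 -0.  ] [ 0.34 -0.94 -0.  ]
```

arm_command:
  series:
    - {"dp": [0.02, -0.012, 0.03], "angular": [0.002, -0.001, 0.001], "gripper": 15}
    - {"dp": [0.08, 0, 0.005], "angular": [0, 0, 0], "gripper": 15}
    - {"dp": [0.1, 0, 0], "angular": [0, 0, 0], "gripper": 15}
    - {"dp": [0.08, 0, 0], "angular": [0, 0, 0], "gripper": 15}
    - {"dp": [0.05, 0, 0], "angular": [0, 0, 0], "gripper": 15}
    - {"dp": [0.01, 0, 0], "angular": [0, 0, 0], "gripper": 15}
    - {"dp": [0, 0, 0], "angular": [0, 0, 0], "gripper": 15}
    - {"dp": [0, 0, 0], "angular": [0, 0, 0], "gripper": 15}

```text
clock: 20.85
position: [0.5657, -0.3469, 0.0302]
ee_rot: [0.578, 0.406, 0.579, -0.406]
contact_force: [0.2, 0.2, -0.1]
width: 0.0219
```

Run:
```python
from h import *
goto([.5655,-.3465,.031],109.8)
```

```text
pos [ 0.5657 -0.3469  0.0302] jaw yaw -70.2 q [-0.65  0.56  1.57 -0.    1.01  0.57] w 0.0219 F [ 0.2  0.2 -0.1] t 20.85
dp total units [-0.006 -0.    -0.004] mm [-0.8 -0.1 -0.4] | ang units [ 0.0005 -0.0004  0.0005] deg 0.1 | tool axes y,z: [ 0.94  0.34 -0.  ] [ 0.34 -0.94 -0.  ]
```

Spot on. Release and lift.

arm_command:
  series:
    - {"dp": [0, 0, 0], "angular": [0, 0, 0], "gripper": 30}
    - {"dp": [0, 0, 0], "angular": [0, 0, 0], "gripper": 45}
    - {"dp": [0, 0, 0], "angular": [0, 0, 0], "gripper": 50}
    - {"dp": [-0.15, 0, 0], "angular": [0, 0, 0], "gripper": 50}
    - {"dp": [-0.3, 0, 0], "angular": [0, 0, 0], "gripper": 50}
    - {"dp": [-0.3, 0, 0], "angular": [0, 0, 0], "gripper": 60}
    - {"dp": [-0.15, 0, -0.05], "angular": [0, 0, 0], "gripper": 60}
    - {"dp": [0, 0, -0.05], "angular": [0, 0, 0], "gripper": 60}

```text
clock: 21.85
position: [0.5622, -0.3357, 0.1448]
ee_rot: [0.579, 0.406, 0.578, -0.407]
contact_force: [-0.2, -0.4, -0.2]
width: 0.0601
```

Run:
```python
from h import *
im,st,X=shot('wrist'); cv2.imwrite('pics/w7.png',cv2.resize(im['image'],(800,600)))
for c in ((.6060,-.3315),(.5655,-.3465)):
    Q=X[(X[...,2]>.05)&(X[...,2]<.066)&(np.hypot(X[...,0]-c[0],X[...,1]-c[1])<.02)]
    print(len(Q)); 
    if len(Q): print(Q.mean(0).round(4),cv2.minAreaRect((Q[:,:2]*1000).astype(np.float32)))
im,_,X=shot('top'); cv2.imwrite('pics/t7.png',cv2.resize(im['image'][140:300,120:440],(800,400),interpolation=cv2.INTER_CUBIC))
goto([.45,-.205,.16],0)
```

```text
539
[ 0.606  -0.3314  0.0562] ((605.793212890625, -331.619140625), (19.613019943237305, 19.375621795654297), 19.504371643066406)
484
[ 0.5659 -0.3446  0.0558] ((565.21533203125, -345.1144714355469), (20.05124282836914, 19.4307804107666), 72.72235107421875)
pos [ 0.561  -0.3344  0.1426] jaw yaw -70.1 q [-0.64  0.45  1.46  0.    1.23  0.58] w 0.0598 F [-0.3 -0.6  0.4] t 21.95
dp total units [-0.141 -0.504 -1.329] mm [ -16.9  -60.5 -159.5] | ang units [-7.794e-01 -1.900e-03 -1.000e-04] deg 70.1 | tool axes y,z: [ 0.94  0.34 -0.  ] [ 0.34 -0.94 -0.  ]
```

View pics/w7.png

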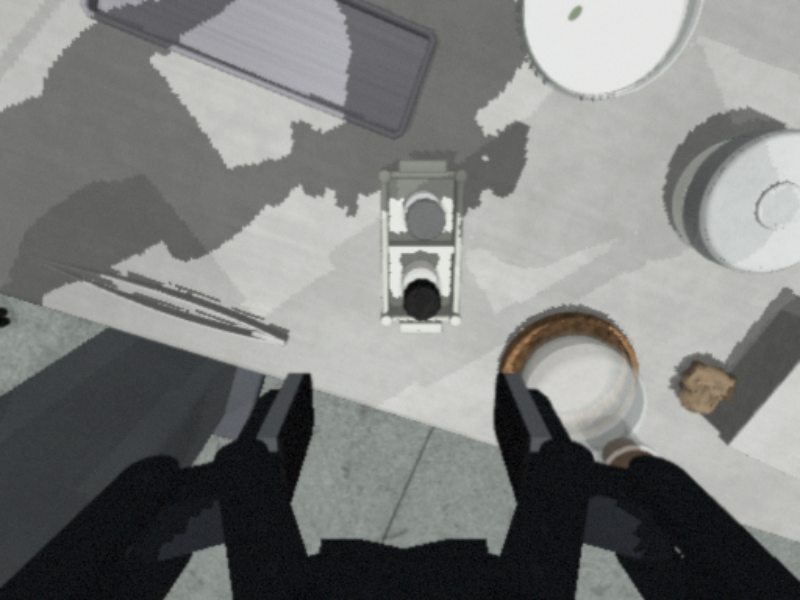

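Both vials stand in their bays, white cap at (425,217) and black at (421,298). Next the forceps: I turn the jaws about 70° first.

arm_command:
  series:
    - {"dp": [0, 0, 0], "angular": [-0.1, 0, 0], "gripper": 60}
    - {"dp": [0, 0, 0], "angular": [-0.11, 0, 0], "gripper": 60}
    - {"dp": [0, 0, 0], "angular": [-0.11, 0, 0], "gripper": 60}
    - {"dp": [0, 0, 0], "angular": [-0.11, 0, 0], "gripper": 60}
    - {"dp": [0, 0, 0], "angular": [-0.11, 0, 0], "gripper": 60}
    - {"dp": [0, 0, 0], "angular": [-0.11, 0, 0], "gripper": 60}
    - {"dp": [0, 0, 0], "angular": [-0.08, 0, 0], "gripper": 60}
    - {"dp": [0, 0, 0], "angular": [-0.02, 0, 0], "gripper": 60}

```text
clock: 22.95
position: [0.5535, -0.3283, 0.1265]
ee_rot: [0.698, 0.009, 0.716, 0.004]
contact_force: [-0.1, 0.5, -0.5]
width: 0.0599
```

Run:
```python
from h import *
goto([.495,-.30,.19],0)
```

```text
pos [ 0.5535 -0.3283  0.1265] jaw yaw -0.4 q [-0.64  0.46  1.48 -0.    1.23 -0.64] w 0.0599 F [-0.1  0.5 -0.5] t 22.95
dp total units [-0.512  0.242 -0.502] mm [-61.5  29.  -60.3] | ang units [-0.0041 -0.0163 -0.0117] deg 1.8 | tool axes y,z: [0.01 1.   0.02] [ 1.   -0.01 -0.03]
```

arm_command:
  series:
    - {"dp": [-0.08, 0.03, -0.06], "angular": [-0.002, -0.008, -0.006], "gripper": 60}
    - {"dp": [-0.08, 0.04, -0.08], "angular": [-0.002, -0.008, -0.006], "gripper": 60}
    - {"dp": [-0.08, 0.04, -0.08], "angular": [0, 0, 0], "gripper": 60}
    - {"dp": [-0.08, 0.04, -0.08], "angular": [0, 0, 0], "gripper": 60}
    - {"dp": [-0.08, 0.04, -0.08], "angular": [0, 0, 0], "gripper": 60}
    - {"dp": [-0.06, 0.03, -0.06], "angular": [0, 0, 0], "gripper": 60}
    - {"dp": [-0.02, 0.01, -0.02], "angular": [0, 0, 0], "gripper": 60}
    - {"dp": [0, 0, 0], "angular": [0, 0, 0], "gripper": 60}

```text
clock: 23.95
position: [0.4938, -0.2981, 0.189]
ee_rot: [0.708, 0.0, 0.707, -0.002]
contact_force: [1.3, 0.0, 0.2]
width: 0.06
```

Run:
```python
from h import *
im,st,X=shot('wrist'); cv2.imwrite('pics/w8.png',cv2.resize(im['image'],(800,600)))
np.savez('w8.npz',X=X)
P=X[(X[...,2]>.005)&(X[...,2]<.014)&(abs(X[...,0]-.496)<.025)&(abs(X[...,1]+.205)<.09)]
print('forc',len(P),P.mean(0).round(4),cv2.minAreaRect((P[:,:2]*1000).astype(np.float32)))
P=X[(X[...,2]>.006)&(X[...,2]<.014)&(abs(X[...,0]-.667)<.04)&(abs(X[...,1]+.22)<.1)]
print('tray',len(P),P.mean(0).round(4),cv2.minAreaRect((P[:,:2]*1000).astype(np.float32)))
goto([.4955,-.205,.08],0)
```

```text
forc 572 [ 0.4953 -0.2106  0.0098] ((495.73980712890625, -209.655517578125), (139.0718536376953, 15.075492858886719), 89.54891967773438)
tray 2013 [ 0.6709 -0.2246  0.0106] ((665.3994750976562, -224.9234619140625), (166.56802368164062, 58.87435531616211), 89.53740692138672)
pos [ 0.4939 -0.2981  0.1888] jaw yaw -0.2 q [-0.66  0.3   1.57 -0.    1.26 -0.66] w 0.0599 F [-0.4  0.3  0.4] t 24.0
dp total units [0.905 0.778 0.01 ] mm [108.7  93.4   1.2] | ang units [-0.0022  0.0007  0.0013] deg 0.2 | tool axes y,z: [ 0.  1. -0.] [ 1. -0.  0.]
```

View pics/w8.png

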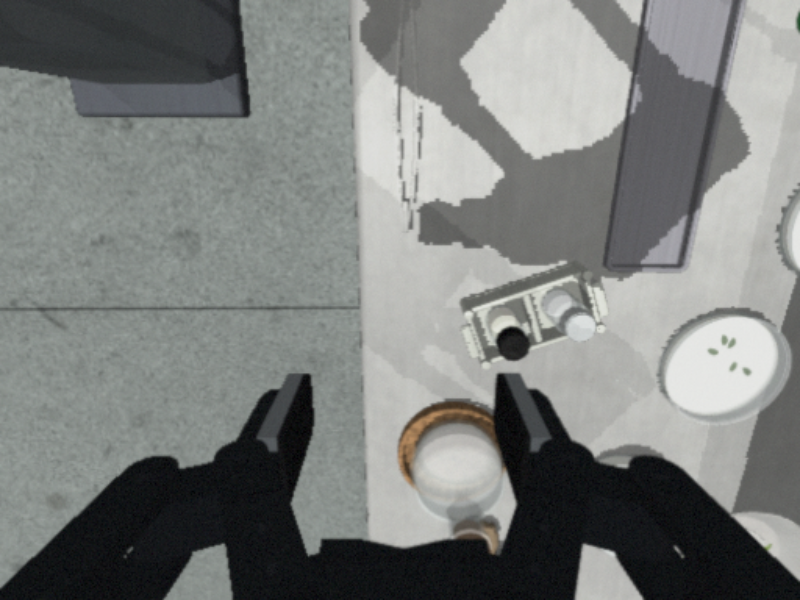

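Run:
```python
from h import *
s=1.5625
im,st,X=shot('wrist')
f=lambda im,st,u,v,z:onplane(im,st,round(u),round(v),z).round(4)
print('forc near end',f(im,st,410/s,232/s,.005),'sides',f(im,st,401/s,150/s,.008),f(im,st,420/s,150/s,.008))
print('tray near corners',f(im,st,604/s,269/s,.01),f(im,st,686/s,270/s,.01))
im,st,X=shot('top')
print('top forc',[f(im,st,130+u/2.5,150+v/2.5,.005) for u,v in [(157,262),(356,261)]])
print('top tray',[f(im,st,130+u/2.5,150+v/2.5,.01) for u,v in [(166,14),(384,14),(384,82),(166,82)]])
```

```text
forc near end [ 0.4985 -0.28    0.005 ] sides [ 0.4932 -0.2257  0.008 ] [ 0.5055 -0.2257  0.008 ]
tray near corners [ 0.6361 -0.3061  0.01  ] [ 0.6931 -0.3075  0.01  ]
top forc [array([ 0.4971, -0.127 ,  0.005 ]), array([ 0.4954, -0.2824,  0.005 ])]
top tray [array([ 0.694, -0.135,  0.01 ]), array([ 0.6898, -0.3118,  0.01  ]), array([ 0.6351, -0.3101,  0.01  ]), array([ 0.6392, -0.1346,  0.01  ])]
```

The forceps centre comes out at about (0.4975, -0.205) and the tray centre at about (0.6645, -0.222), with parallel yaw.

arm_command:
  series:
    - {"dp": [0.1, 0.08, 0.01], "angular": [0, 0, 0], "gripper": 50}
    - {"dp": [0.17, 0.13, 0.01], "angular": [0, 0, 0], "gripper": 50}
    - {"dp": [0.18, 0.14, 0.005], "angular": [0, 0, 0], "gripper": 50}
    - {"dp": [0.18, 0.14, 0], "angular": [0, 0, 0], "gripper": 50}
    - {"dp": [0.16, 0.12, 0], "angular": [0, 0, 0], "gripper": 50}
    - {"dp": [0.1, 0.09, 0], "angular": [0, 0, 0], "gripper": 50}
    - {"dp": [0.03, 0.02, 0], "angular": [0, 0, 0], "gripper": 50}
    - {"dp": [0, 0, 0], "angular": [0, 0, 0], "gripper": 50}

```text
clock: 25.1
position: [0.4962, -0.205, 0.0681]
ee_rot: [0.705, 0.002, 0.709, 0.0]
contact_force: [0.3, 0.3, 0.3]
width: 0.0498
```

Run:
```python
from h import *
goto([.4975,-.205,.004],0)
```

```text
pos [ 0.4962 -0.205   0.0681] jaw yaw -0.2 q [-0.52  0.37  1.82  0.    0.96 -0.52] w 0.0498 F [0.3 0.3 0.3] t 25.1
dp total units [ 0.534 -0.002  0.014] mm [64.  -0.2  1.6] | ang units [-0.0018 -0.0037 -0.0023] deg 0.4 | tool axes y,z: [0. 1. 0.] [ 1.   -0.   -0.01]
```

arm_command:
  series:
    - {"dp": [0.06, 0, 0.01], "angular": [-0.002, -0.003, -0.002], "gripper": 50}
    - {"dp": [0.1, 0, 0], "angular": [0, 0, 0], "gripper": 50}
    - {"dp": [0.1, 0, 0], "angular": [0, 0, 0], "gripper": 50}
    - {"dp": [0.1, 0, 0], "angular": [0, 0, 0], "gripper": 50}
    - {"dp": [0.06, 0, 0], "angular": [0, 0, 0], "gripper": 50}
    - {"dp": [0.03, 0, 0], "angular": [0, 0, 0], "gripper": 50}
    - {"dp": [0, 0, 0], "angular": [0, 0, 0], "gripper": 50}
    - {"dp": [0, 0, 0], "angular": [0, 0, 0], "gripper": 50}

```text
clock: 26.1
position: [0.4988, -0.2072, 0.0113]
ee_rot: [0.708, -0.0, 0.706, -0.001]
contact_force: [-0.4, 0.9, -0.2]
width: 0.0503
```

Run:
```python
from h import *
goto([.4975,-.205,.004],0)
```

```text
pos [ 0.4988 -0.2072  0.0113] jaw yaw -0.1 q [-0.52  0.44  1.88 -0.    0.82 -0.52] w 0.0503 F [-0.4  0.9 -0.2] t 26.1
dp total units [ 0.06   0.018 -0.011] mm [ 7.3  2.2 -1.3] | ang units [-0.0008  0.0013  0.001 ] deg 0.2 | tool axes y,z: [ 0.  1. -0.] [ 1. -0.  0.]
```

arm_command:
  series:
    - {"dp": [0.03, 0.012, -0.006], "angular": [0, 0, 0], "gripper": 50}
    - {"dp": [0.025, 0.004, -0.002], "angular": [0, 0, 0], "gripper": 50}
    - {"dp": [0, 0, 0], "angular": [0, 0, 0], "gripper": 50}
    - {"dp": [0, 0, 0], "angular": [0, 0, 0], "gripper": 20}
    - {"dp": [0, 0, 0], "angular": [0, 0, 0], "gripper": 5}
    - {"dp": [0, 0, 0], "angular": [0, 0, 0], "gripper": 5}
    - {"dp": [0, 0, 0], "angular": [0, 0, 0], "gripper": 5}
    - {"dp": [0, 0, 0], "angular": [0, 0, 0], "gripper": 5}
  grip_force: 40

```text
clock: 27.1
position: [0.4984, -0.2054, 0.0052]
ee_rot: [0.708, -0.001, 0.706, -0.001]
contact_force: [-0.1, 0.4, 0.1]
width: 0.0126
```

Run:
```python
from h import *
goto([.6645,-.222,.06],0)
```

```text
pos [ 0.4984 -0.2054  0.0052] jaw yaw -0.1 q [-0.52  0.45  1.89 -0.    0.8  -0.52] w 0.0126 F [-0.1  0.4  0.1] t 27.1
dp total units [-0.451 -0.138  1.386] mm [-54.2 -16.6 166.3] | ang units [-0.0007  0.0024  0.0017] deg 0.3 | tool axes y,z: [ 0.  1. -0.] [ 1. -0.  0.]
```

arm_command:
  series:
    - {"dp": [-0.1, 0, 0], "angular": [0, 0, 0], "gripper": 5}
    - {"dp": [-0.2, 0, 0], "angular": [0, 0, 0], "gripper": 5}
    - {"dp": [-0.2, -0.02, 0.1], "angular": [0, 0, 0], "gripper": 5}
    - {"dp": [-0.05, -0.03, 0.2], "angular": [0, 0, 0], "gripper": 5}
    - {"dp": [0, -0.03, 0.25], "angular": [0, 0, 0], "gripper": 5}
    - {"dp": [0, -0.03, 0.25], "angular": [0, 0, 0], "gripper": 5}
    - {"dp": [0, -0.02, 0.2], "angular": [0, 0, 0], "gripper": 5}
    - {"dp": [0, 0, 0.1], "angular": [0, 0, 0], "gripper": 5}

```text
clock: 28.1
position: [0.6331, -0.2215, 0.0798]
ee_rot: [0.709, -0.001, 0.705, -0.002]
contact_force: [0.1, 0.1, -0.9]
width: 0.0125
```

Run:
```python
from h import *
im,st,X=shot('wrist'); cv2.imwrite('pics/w9.png',cv2.resize(im['image'],(800,600)))
goto([.6645,-.222,.013],0)
```

```text
pos [ 0.6345 -0.2215  0.0798] jaw yaw -0.1 q [-0.44  0.52  1.5  -0.    1.11 -0.44] w 0.0123 F [ 2.  -0.6 -0.1] t 28.15
dp total units [ 0.559 -0.001  0.245] mm [67.  -0.1 29.4] | ang units [-0.0012  0.0054  0.0029] deg 0.6 | tool axes y,z: [ 0.  1. -0.] [ 1.   -0.    0.01]
```

View pics/w9.png

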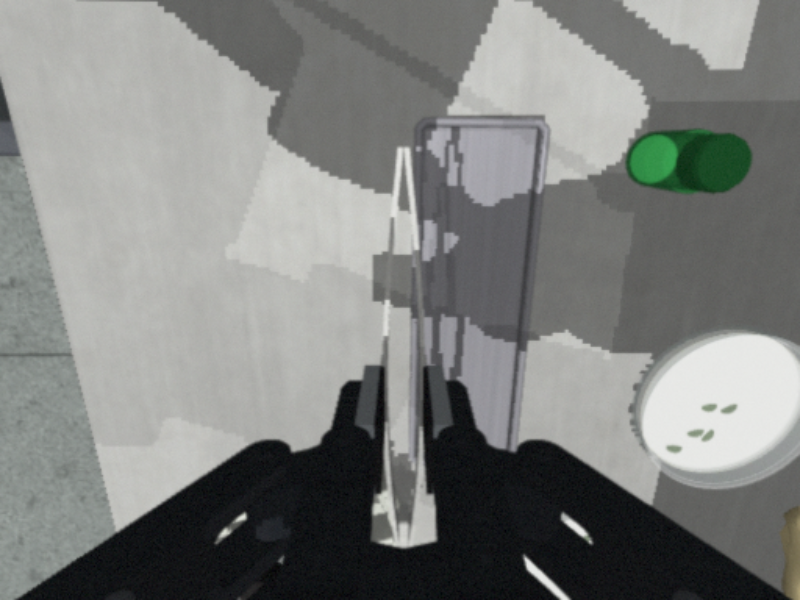

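The wrist view shows the forceps held, far tip at (403,148), and the tray's far corners at about (417,120) and (548,118). The green vial at (690,160) is off the path.

Run:
```python
from h import *
s=1.5625; im,st,X=shot('wrist')
f=lambda u,v,z:onplane(im,st,round(u/s),round(v/s),z).round(4)
print('tray far',f(417,119,.01),f(548,117,.01),'forc tip',f(403,148,.08),'tcp',st['position'])
goto([.6645,-.222,.04],0)
```

```text
tray far [ 0.6411 -0.1336  0.01  ] [ 0.6964 -0.1331  0.01  ] forc tip [ 0.6345 -0.1437  0.08  ] tcp [ 0.63453495 -0.22151247  0.07979231]
pos [ 0.6329 -0.2213  0.0795] jaw yaw -0.1 q [-0.44  0.52  1.51 -0.    1.11 -0.44] w 0.012 F [-1.  -0.2 -0.5] t 28.2
dp total units [ 0.331 -0.004  0.261] mm [39.7 -0.5 31.4] | ang units [-0.0011  0.0041  0.0026] deg 0.4 | tool axes y,z: [ 0.  1. -0.] [ 1.   -0.    0.01]
```

arm_command:
  series:
    - {"dp": [0.02, 0, 0.06], "angular": [-0.001, 0.003, 0.002], "gripper": 5}
    - {"dp": [0.06, 0, 0.08], "angular": [0, 0, 0], "gripper": 5}
    - {"dp": [0.08, 0, 0.06], "angular": [0, 0, 0], "gripper": 5}
    - {"dp": [0.08, 0, 0.02], "angular": [0, 0, 0], "gripper": 5}
    - {"dp": [0.06, 0, 0.01], "angular": [0, 0, 0], "gripper": 5}
    - {"dp": [0.02, 0, 0], "angular": [0, 0, 0], "gripper": 5}
    - {"dp": [0, 0, 0], "angular": [0, 0, 0], "gripper": 5}
    - {"dp": [0, 0, 0], "angular": [0, 0, 0], "gripper": 5}

```text
clock: 29.2
position: [0.6585, -0.2205, 0.0374]
ee_rot: [0.706, 0.001, 0.708, 0.0]
contact_force: [-0.7, 0.1, -0.2]
width: 0.0124
```

Run:
```python
from h import *
goto([.6645,-.222,.013],0)
```

```text
pos [ 0.6585 -0.2205  0.0374] jaw yaw -0.0 q [-0.42  0.6   1.48 -0.    1.07 -0.42] w 0.0124 F [-0.7  0.1 -0.2] t 29.2
dp total units [ 0.203 -0.012  0.051] mm [24.4 -1.5  6.1] | ang units [-0.0003 -0.0025 -0.0007] deg 0.2 | tool axes y,z: [0. 1. 0.] [ 1. -0. -0.]
```

arm_command:
  series:
    - {"dp": [0, -0.004, 0.05], "angular": [0, -0.002, 0], "gripper": 5}
    - {"dp": [0.05, 0, 0.012], "angular": [0, 0, 0], "gripper": 5}
    - {"dp": [0.07, 0, 0], "angular": [0, 0, 0], "gripper": 5}
    - {"dp": [0.05, 0, 0], "angular": [0, 0, 0], "gripper": 5}
    - {"dp": [0.03, 0, 0], "angular": [0, 0, 0], "gripper": 5}
    - {"dp": [0, 0, 0], "angular": [0, 0, 0], "gripper": 5}
    - {"dp": [0, 0, 0], "angular": [0, 0, 0], "gripper": 5}
    - {"dp": [0, 0, 0], "angular": [0, 0, 0], "gripper": 5}

```text
clock: 30.2
position: [0.6666, -0.2212, 0.0122]
ee_rot: [0.707, 0.0, 0.707, 0.0]
contact_force: [0.2, -0.1, 0.2]
width: 0.012
```

Run:
```python
from h import *
goto([.6665,-.221,.011],0)
```

```text
pos [ 0.6666 -0.2212  0.0122] jaw yaw -0.0 q [-0.42  0.63  1.49  0.    1.03 -0.42] w 0.012 F [ 0.2 -0.1  0.2] t 30.2
dp total units [ 0.01   0.002 -0.001] mm [ 1.2  0.2 -0.1] | ang units [-0.0004  0.0001 -0.0005] deg 0.1 | tool axes y,z: [0. 1. 0.] [ 1. -0.  0.]
```

arm_command:
  series:
    - {"dp": [0, 0, 0], "angular": [0, 0, 0], "gripper": 20}
    - {"dp": [0, 0, 0], "angular": [0, 0, 0], "gripper": 26}
    - {"dp": [0, 0, 0], "angular": [0, 0, 0], "gripper": 30}
    - {"dp": [-0.06, 0, 0], "angular": [0, 0, 0], "gripper": 30}
    - {"dp": [-0.15, 0, 0], "angular": [0, 0, 0], "gripper": 30}
    - {"dp": [-0.25, -0.05, -0.1], "angular": [0, 0, 0], "gripper": 40}
    - {"dp": [-0.25, -0.1, -0.2], "angular": [0, 0, 0], "gripper": 40}
    - {"dp": [-0.15, -0.1, -0.2], "angular": [0, 0, 0], "gripper": 40}

```text
clock: 31.2
position: [0.6075, -0.2513, 0.122]
ee_rot: [0.708, -0.001, 0.706, 0.0]
contact_force: [-0.9, -0.5, 0.6]
width: 0.0398
```

Run:
```python
from h import *
im,st,X=shot('wrist'); cv2.imwrite('pics/w10.png',cv2.resize(im['image'],(800,600)))
print(get_state()['position'])
```

```text
[ 0.60506428 -0.25339106  0.12456587]
```

View pics/w10.png

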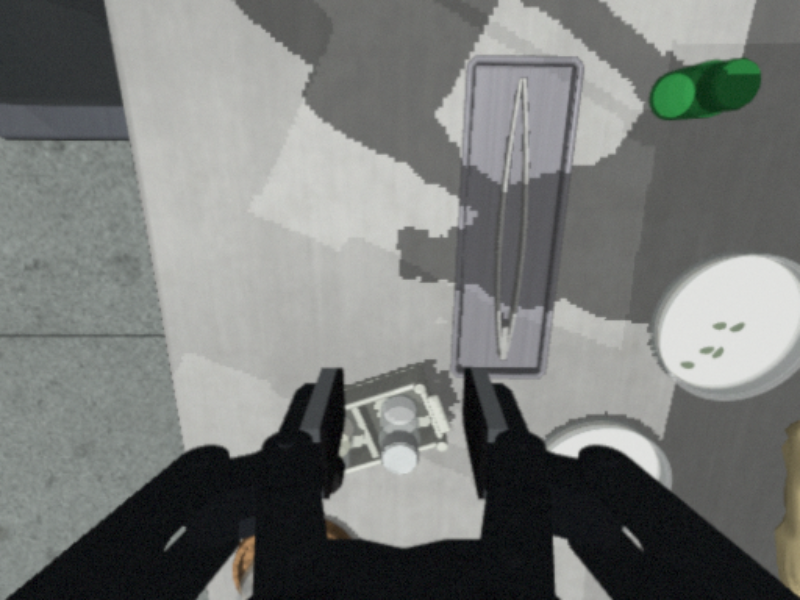

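The forceps lie centred in the tray, from (522,80) to (504,357). I'll pull back for a final check.

arm_command:
  series:
    - {"dp": [-0.15, 0, -0.1], "angular": [0, 0, 0], "gripper": 40}
    - {"dp": [-0.15, 0, -0.2], "angular": [0, 0, 0], "gripper": 40}
    - {"dp": [-0.15, 0, -0.25], "angular": [0, 0, 0], "gripper": 40}
    - {"dp": [-0.1, 0, -0.3], "angular": [0, 0, 0], "gripper": 40}
    - {"dp": [0, 0, -0.3], "angular": [0, 0, 0], "gripper": 40}
    - {"dp": [0, 0, -0.3], "angular": [0, 0, 0], "gripper": 40}
    - {"dp": [0, 0, -0.2], "angular": [0, 0, 0], "gripper": 40}
    - {"dp": [0, 0, -0.1], "angular": [0, 0, 0], "gripper": 40}

```text
clock: 32.25
position: [0.3904, -0.2522, 0.202]
ee_rot: [0.712, -0.005, 0.702, -0.002]
contact_force: [-0.5, 0.1, -0.3]
width: 0.04
```

arm_command:
  series:
    - {"dp": [0, 0, 0], "angular": [0, 0, 0], "gripper": 40}
    - {"dp": [0, 0, 0], "angular": [0, 0, 0], "gripper": 40}
    - {"dp": [0, 0, 0], "angular": [0, 0, 0], "gripper": 40}
    - {"dp": [0, 0, 0], "angular": [0, 0, 0], "gripper": 40}
    - {"dp": [0, 0, 0], "angular": [0, 0, 0], "gripper": 40}
    - {"dp": [0, 0, 0], "angular": [0, 0, 0], "gripper": 40}
    - {"dp": [0, 0, 0], "angular": [0, 0, 0], "gripper": 40}
    - {"dp": [0, 0, 0], "angular": [0, 0, 0], "gripper": 40}

```text
clock: 33.25
position: [0.3932, -0.2525, 0.2026]
ee_rot: [0.713, -0.006, 0.701, -0.002]
contact_force: [-0.3, 0.2, 0.2]
width: 0.04
```

Run:
```python
from h import *
im,st,X=shot('top'); print(st['position'])
cv2.imwrite('pics/t11.png',cv2.resize(im['image'][120:280,120:450],(800,388),interpolation=cv2.INTER_CUBIC))
def q(n,c,r,z0,z1):
    P=X[(X[...,2]>z0)&(X[...,2]<z1)&(np.hypot(X[...,0]-c[0],X[...,1]-c[1])<r)]
    if len(P): print(n,len(P),P.mean(0).round(4),cv2.minAreaRect((P[:,:2]*1000).astype(np.float32))[:2])
q('cork',(.534,-.461),.03,.105,.125)
q('w',(.606,-.3315),.02,.05,.07); q('b',(.5655,-.3455),.02,.05,.07)
P=X[(X[...,2]>.005)&(X[...,2]<.03)&(abs(X[...,0]-.668)<.09)&(abs(X[...,1]+.059)<.025)]
print('marker',cv2.minAreaRect((P[:,:2]*1000).astype(np.float32)))
```

```text
[ 0.39320346 -0.25250536  0.20255058]
cork 179 [ 0.5343 -0.4605  0.1144] ((534.525634765625, -461.0320739746094), (24.589609146118164, 24.127126693725586))
w 89 [ 0.605  -0.3335  0.056 ] ((605.4710693359375, -333.7356872558594), (17.32428550720215, 19.132427215576172))
b 90 [ 0.5643 -0.3471  0.0559] ((564.3978881835938, -346.9490051269531), (18.775733947753906, 17.281957626342773))
marker ((670.2042236328125, -65.05140686035156), (131.3691864013672, 26.088048934936523), 6.683035373687744)
```

View pics/t11.png

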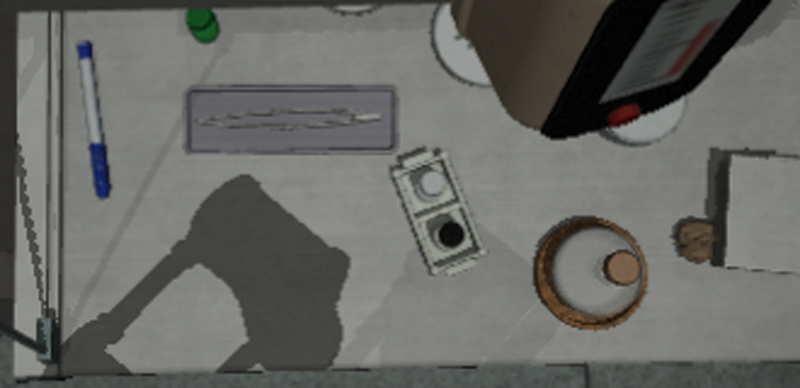

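The final top view shows everything in place: cork at (620,267) over the ring, vials at (430,183) and (450,234), forceps in the tray around (290,119), marker unmoved at (93,120). I'm handing it in.

```bash
python3 -c "
from rig import sign_off; print(sign_off())"
```

```text
the job is handed in; nothing more can be done
None
```

The job is handed in at about 33 s on the robot clock. The flask stands in the cork ring, a vial stands in each rack bay (white in the far one, black in the near one), and the forceps lie in the tray. The interface gave no verdict.

My last checks, from the top camera plus one wrist view:
- **Flask:** the cork top is at (0.5345, -0.461) m and about 0.114 m high. That is within about 1 mm of the ring centre and at the right height for the flask standing in the well. It looked upright.
- **Vials:** both caps are about 0.056 m high, so both vials stand on the bay floors. They are within about 3 mm of the bay centres.
- **Forceps:** they look centred in the tray. I did not measure their height there.
- **Marker:** it lies where it was. The last box fit put its centre about 7 mm to one side and made it twice as wide (26 mm against 13 mm), probably because it caught part of the glass wall. The picture shows no movement.
- **Camera agreement:** the top, side and wrist cameras placed the rack up to about 6 mm apart in x, so I used the wrist camera values there.

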